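# Show the face-down domino on the classroom visualiser and raise its camera

## Robot

A 6-joint arm with a two-finger parallel gripper is mounted at the origin on the work surface. World frame = base frame: x ahead of the robot, y to its left, z up, the work surface at z = 0. Lengths are in m, angles in rad, forces in N, time in s.
With the tool pointing down it reaches from about 0.4 to 0.925 m from the base axis. Payload 12.5 kg.
Tool frame: the origin (TCP) lies at the very end of the fingers, on their centre line; the grasp point (between the pads) lies 19 mm behind it; z points along the fingers, y is the direction in which the jaws open and shut (so a half turn about z gives the same grasp; the last joint's range is limited). The gripper opens to 95 mm and grips with 3 to 60 N. Pads are 20 mm wide; open, the fingers measure 119 mm over their backs; the gripper's body (75 mm by 180 mm) begins 59 mm behind the grasp point.
Start: joints at [-0.106, 0.491, 1.559, -0, 1.092, -0.106], TCP at [0.625, 0, 0.215] pointing down, gripper open.
Joint ranges: [-3.1, 3.1], [-0.84, 2.19], [0.05, 2.79], [-1.13, 4.28], [0.06, 2.93], [-2.69, 2.69]. Speed limits (rad/s): [2.22, 2.22, 2.79, 3.14, 3.14, 3.14].

## Interface

Orientations are given as a unit quaternion [w, x, y, z].
In Python, from rig import robot gives the robot as it stands.
- The arm moves only by the tool carry_out, never from a script. Its argument "deltas" is one flat list of numbers, 7 for each row, row after row: the closure, from -1 (fully open) to 1 (shut), then the shift along the tool's x, y, z in units of 0.025 m (1.0 is 0.025 m), then the turn, a rotation vector about the tool's x, y, z in units of 0.1 rad (1.0 is 0.1 rad). In form: [fingers, dx, dy, dz, wx, wy, wz, fingers, dx, dy, dz, wx, wy, wz, ...]. A call has 1 to 12 rows; each row shifts and turns the commanded pose from where the row before left it, along the tool's axes as they then stand; what a row does not reach is not made up. A row lasts 1/12 s, in which the tool goes at most 41.7 mm and 7.16 degrees, less where a joint would pass 70% of its speed; a pose out of reach is approached as far as the arm can. A call with a number of a shift or a turn outside -1 to 1 is refused whole. A call with a gripper value outside its range is refused whole. The fingers move at their own pace and stop on an object; "grip_force" is the grip in N (left out, the last holds). Time passes only in rows, so rows that do not move let the fingers close. It gives the time, the measured TCP pose, the force and the opening at its end, in the units of the state.
- robot.state(): the state, without advancing time (a new reading comes with each control period).
- robot.capture(name): name is "scene" or "side" or "wrist"; returns (picture, depth): 384x512x3 uint8, red, green, blue; 384x512 float32, m along the optical axis (not along the pixel's ray), 0 where there is no reading.
- robot.camera_params(name): a dict with "fx", "fy", "cx", "cy" (pixels), "R" (3x3) and "t" (3): a world point X has camera coordinates R X + t; the wrist camera has in their place "tool_from_camera" (4x4, takes a point from camera to tool coordinates, whose origin is the TCP and whose axes are the flange's). Camera axes: x right, y down, z forward; pixel columns grow to the right and rows downward; lengths in m; the calibration is good to about 2 mm. A picture is of the moment at which its call begins: read the wrist's pose just before it. camera_params takes no time and is no camera call.
- robot.job_done(): hands the job in, once; it reports no verdict.
Trained networks look in the newest picture that a camera, given by its name, has taken for a name from the list of things; names that differ only in an ending like _2 or _b are one class to them, and where a whole thing is asked for, a point or a joint stands for the part that bears it (a point fixed in the world has none). Each returns a list of dicts, best first, with "confidence" (0 to 1); they miss things now and then, are a little off and sometimes report something else, mostly with a low value. They report only what shows in the picture. A call takes as long as a camera call. They do not tell look-alikes from the thing itself.
- robot.recognise(camera, label): "centre" ([column, row] in pixels, amid what is visible of it).
The state is a dict: "time_s": time; "joint_positions": joint angles; "joint_velocities": joint speeds; "effort": joint torques, N m; "ee_pos": TCP position; "ee_rot": TCP orientation; "wrist_force": force on the tool from outside, world axes, zero at the start; "ft_torque": the same for the moment, N m; "opening": finger opening in m.
Only numpy, scipy, OpenCV 4.12 (cv2) and the standard library are available. Lean on these libraries where they do the work, as an engineer would, in place of code of your own. Each camera call takes 0.05 s, during which the arm holds its last target.

## Task

One of the three big dominoes on the visualiser's mat lies face down: turn it over without dropping it, so that it lies flat on the mat with its spots up. Then squeeze the release button in the camera's hand grip, pull the camera straight up to its second stop, and finish holding it there with the button still squeezed in, so that your hand and not the catch carries it. Leave the other dominoes and everything else on the desk where they are.

Things in the scene. Friction and masses are not known exactly. Their poses are not given: they have to be found in the camera images.
- domino: the domino that starts face down: off-white rigid tile 34 (its x) x 68 (its y) x 12 mm (its z), 35-60 g. Origin at its centre. Its z axis comes out of the BLANK face: up at the start, down at the end; black spots are on the -z face. Lies on the mat in one of three places 122 mm apart, long side roughly along the mat's y. Can stand on its long edge (34 mm tall)
- domino_b: another domino of the same size, lying spots up on the mat (six and five spots); bystander. Origin at its centre
- domino_c: another domino of the same size, lying spots up on the mat (three and two spots); bystander. Origin at its centre
- mat: grey document mat fixed to the desk, 230 mm (its x) by 370 mm (its y), 3 mm thick. Origin at the centre of its underside, on the desk; its top is 3 mm above the desk
- visualiser: document camera, fixed to the desk: grey foot 150 x 180 x 20 mm, aluminium column 36 x 30 mm, its mouth 148 mm above the desk, 300 mm from the mat's centre. Origin on the desk under the column's axis; z up; the camera pod looks along +y, towards the mat. A steel mast slides straight up out of the column and carries hand grip and camera pod
- camera_grip (a point): middle of the grey hand grip on the mast, at the button's height. Grip: block 44 (visualiser x) x 38 (y) x 62 mm tall. Mast down, this point is 187 mm above the desk, 36 mm above the grip's underside, 26 mm below its flat top. Rises with the mast. Axes as the visualiser's. Camera pod 64 x 50 x 30 mm hangs 74 mm out on +y, below the grip's top; the grip's x faces are free for fingers
- button_face (a point): centre of the release button's outer face: black pad 18 mm wide, 26 mm tall in the grip's +x face (visualiser x), 7 mm proud when out, pushed along the visualiser's -x. Pinching the grip across its x faces squeezes it in: grip 44 mm wide, 51 mm over the button. The grip cannot move sideways, so centre the fingers on it
- release_button (a joint): how far the button is pushed in, m: 0 out, 0.007 flush with the grip, 0.008 end of travel. Spring return, 2.4 N at first, 7.2 N at the end. From about 0.0035 inward the catch is free and the mast slides; let out, the catch snaps in at the next stop it passes
- camera_head (a joint): how far the mast is pulled out, m: 0 down (start), 0.050 first stop, 0.100 second stop, also the end of travel. Button out: the catch locks the mast at a stop (play 1.5 mm; at the second stop it catches from 0.096). The moving part weighs 0.3 to 0.6 kg, friction 1.5 N: with the button squeezed it sinks unless held up
- marker: white and black board marker lying on the desk, 132 mm long, 18 mm thick; bystander
- glue_stick: white glue stick standing on the desk, 29 mm across, 96 mm tall; bystander. Origin under its centre
- stapler: black stapler, 150 x 36 x 52 mm; bystander
- calculator: black pocket calculator lying on the desk, 145 x 78 x 17 mm; bystander
- pen_pot: steel pen pot, 80 mm across, 100 mm tall; bystander
Things that resemble listed ones, but are neither listed nor needed, are in the scene too. Leave any orange or red look-alike of the domino alone.

How it is judged:
On the way, in this order (a step that is already met when the one before it is completed fails the run):
1. the face-down domino has been turned over and lies flat on the mat, spots up, let go and at rest, with the camera still down (angle between domino's own z axis and vertical above 3.04 rad and z of domino in the frame of mat below 0.0115 m and x of domino in the frame of mat between -0.115 and 0.115 m and y of domino in the frame of mat between -0.185 and 0.185 m and contact force between domino and the arm below 0.2 N and linear speed of domino below 0.02 m/s and value of joint camera_head below 0.01 m), for 0.2 s.
2. the button is squeezed in while the camera is still at the bottom (value of joint release_button above 0.0035 m and value of joint camera_head below 0.01 m), for 0.02 s.
3. the camera is pulled up to its second stop (value of joint camera_head above 0.096 m), for 0.2 s.
At the end, for the whole second after the job is handed in: The gripper still holds the camera's hand grip with the release button squeezed in (3.5 mm or more), the mast within 4 mm of its second stop (100 mm) and still; the domino that was face down lies flat on the mat, spots up (within 0.1 rad), at rest (value of joint camera_head above 0.096 m and value of joint release_button above 0.0035 m and contact force between the fingers and camera_head above 1 N and velocity of joint camera_head between -0.01 and 0.01 m/s and angle between domino's own z axis and vertical above 3.04 rad and z of domino in the frame of mat below 0.0115 m and x of domino in the frame of mat between -0.115 and 0.115 m and y of domino in the frame of mat between -0.185 and 0.185 m and linear speed of domino below 0.02 m/s); the arm keeps its last pose, push and grip.
It fails at once if the domino is dropped or thrown (faster than 0.8 m/s while not held by the fingers) (linear speed of domino above 0.8 m/s and contact force between the fingers and domino below 0.1 N).
It fails at once if another domino is moved (more than 20 mm) or tipped up (distance of any of domino_b, domino_c from where it was at the start of the episode above 0.02 m or angle between any of domino_b, domino_c's own z axis and vertical above 0.6 rad).
It fails at once if something else on the desk is pushed away or knocked over (distance of any of marker, glue_stick, stapler, calculator, pen_pot from where it was at the start of the episode above 0.03 m or angle between any of glue_stick, pen_pot's own z axis and vertical above 0.5 rad).
It also fails if it takes over 70 s, if anything falls off the work surface, if the arm or the gripper's body presses on something with over 40 N, if the wrist force passes 120 N, or if a joint passes its speed limit or range.

## Working session

There is one attempt and no reset: what is moved stays moved. The work goes in short steps, Python scripts to look and compute and a tool call to move; the robot and the scene stay as the last step left them, time stands still between calls to the robot, and variables do not carry over. Pictures are saved under pics/ and viewed, and the job is handed in when it is done.

Besides the shell and the picture viewer there is one more tool, called after "Call:" as name(argument=value, ...), one argument or row to a line, values as JSON. carry_out: Moves the arm, as the interface text tells. Shifts and turns lie within -1 to 1; 1 stands for 0.025 m of shift or 0.1 rad of turn. Its arguments: {"type":"object","properties":{"deltas":{"type":"array","items":{"type":"number","minimum":-1,"maximum":1}},"grip_force":{"type":"number"}},"required":["deltas"]}

```bash
ls; mkdir -p pics; python3 - <<'E'
from rig import robot
import cv2
for n in ["scene","side","wrist"]:
    p,d=robot.capture(n); cv2.imwrite(f"pics/{n}0.png",p[:,:,::-1])
    import numpy as np; np.save(f"pics/{n}0.npy",d)
    print(n,robot.camera_params(n))
print(robot.state())
E
```

```text
pics
scene {'fx': 379.01021878843125, 'fy': 379.01021878843125, 'cx': 254.4573744711981, 'cy': 199.85546908514476, 'R': array([[ 0.59540367,  0.80341906,  0.00350501],
       [ 0.64707923, -0.47694724, -0.59481914],
       [-0.47621732,  0.35642552, -0.80385192]]), 't': array([-0.40921685, -0.23334607,  1.41966239])}
side {'fx': 366.4784124560318, 'fy': 366.4784124560318, 'cx': 261.22301090185795, 'cy': 199.37262942103902, 'R': array([[ 0.99368519, -0.11197552, -0.00715735],
       [-0.06871496, -0.55687673, -0.82774789],
       [ 0.08870174,  0.82301263, -0.56105455]]), 't': array([-0.55967048,  0.19753305,  0.86872605])}
wrist {'fx': 266.31075621032846, 'fy': 266.31075621032846, 'cx': 257.03021632091423, 'cy': 195.71658533149562, 'tool_from_camera': array([[-9.42330754e-04, -9.56656395e-01, -2.91217538e-01,
         8.15513097e-02],
       [ 9.99998620e-01, -1.29986559e-03,  1.03426214e-03,
         1.67933618e-04],
       [-1.36797714e-03, -2.91216161e-01,  9.56656300e-01,
        -1.68867287e-01],
       [ 0.00000000e+00,  0.00000000e+00,  0.00000000e+00,
         1.00000000e+00]])}
{'time_s': 0.15, 'joint_positions': array([-1.05589179e-01,  4.91417928e-01,  1.55928678e+00,  2.28208725e-05,
        1.09170012e+00, -1.05631476e-01]), 'joint_velocities': array([-7.72494072e-04, -7.83193275e-04, -3.33940402e-03, -5.80309867e-04,
        3.89590269e-06, -1.26670634e-04]), 'effort': array([ 3.16444048e-04, -6.12899423e+01, -2.58276522e+01,  6.91918633e-02,
        4.73701756e-02, -5.07232733e-05]), 'ee_pos': array([6.24834916e-01, 5.25187780e-05, 2.14205768e-01]), 'ee_rot': array([-3.22177388e-04,  7.07095491e-01,  7.07117955e-01, -2.47402092e-04]), 'wrist_force': array([-0.15246966,  0.81286755,  0.2404423 ]), 'ft_torque': array([ 0.05379466, -0.01587449,  0.0196508 ]), 'opening': 0.09523653815691982}
```

View pics/scene0.png

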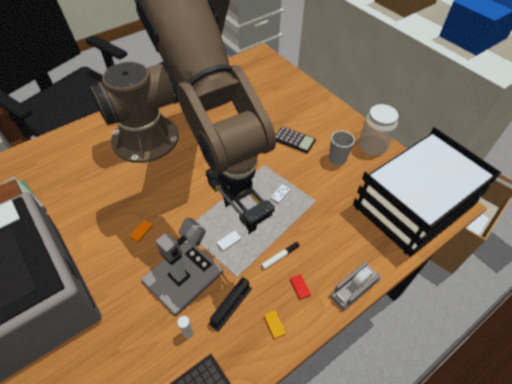

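View pics/side0.png

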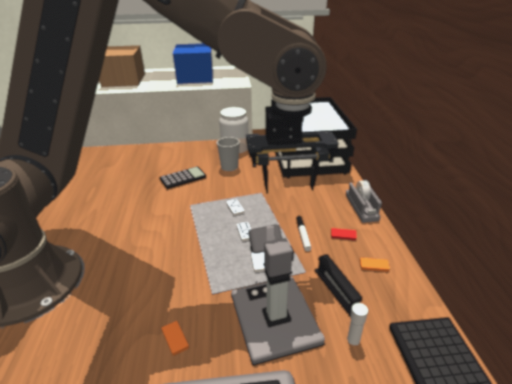

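View pics/wrist0.png

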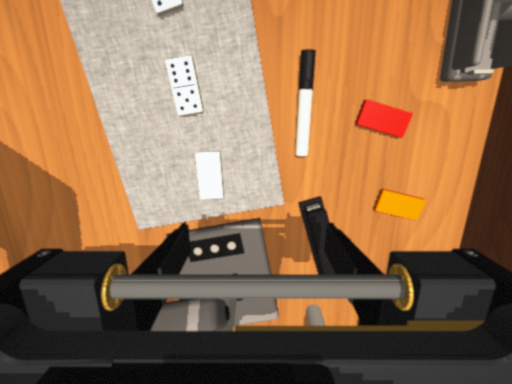

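The scene view shows the blank white tile at (229,239). The wrist view shows the same tile at (209,175), the 6/5 domino at (184,86) and the 3/2 domino at (166,4). Possible mix-ups in the scene view are the orange tile (141,230), the yellow tile (275,323), the red tile (300,287), and the two spotted dominoes. The blank off-white tile on the mat, nearest the visualiser, fits the description. Next I'll take a close crop and measure.

```bash
cat > h.py <<'E'
import numpy as np, cv2
from scipy.spatial.transform import Rotation as Ro
from rig import robot
def TR(st):
    q=st['ee_rot']; return Ro.from_quat([q[1],q[2],q[3],q[0]]).as_matrix(), st['ee_pos']
def ray(name,px,st=None):
    c=robot.camera_params(name); d=np.array([(px[0]-c['cx'])/c['fx'],(px[1]-c['cy'])/c['fy'],1.])
    if name=='wrist':
        R,t=TR(st); M=c['tool_from_camera']; return R@M[:3,3]+t, R@M[:3,:3]@d
    return -c['R'].T@c['t'], c['R'].T@d
def onz(name,px,z,st=None):
    o,d=ray(name,px,st); return o+d*(z-o[2])/d[2]
def at(name,px,depth,st=None):
    o,d=ray(name,px,st); return o+d*depth
E
python3 - <<'E'
from h import *
st=robot.state()
im=cv2.imread('pics/wrist0.png')
cv2.imwrite('pics/crop0.png',cv2.resize(im[120:240,140:300],None,fx=5,fy=5,interpolation=cv2.INTER_CUBIC))
hsv=cv2.cvtColor(im,cv2.COLOR_BGR2HSV)
m=((hsv[:,:,2]>215)&(hsv[:,:,1]<40)).astype(np.uint8)
n,l,s,c=cv2.connectedComponentsWithStats(m)
for i in range(1,n):
    if s[i,4]>300:
        cn=cv2.findContours((l==i).astype(np.uint8),0,2)[0][0]; r=cv2.minAreaRect(cn)
        P=np.array([onz('wrist',p,.015,st) for p in cv2.boxPoints(r)])[:,:2]
        print(r,'\n',P.round(4).tolist(),P.mean(0).round(4),np.linalg.norm(P[1]-P[0]),np.linalg.norm(P[2]-P[1]))
for p in [(62,0),(137,229),(284,205),(252,0)]: print(p,onz('wrist',p,.003,st).round(4))
for n in ['scene','side']:
    for lab in ['camera_grip','button_face','visualiser']:
        print(n,lab,robot.recognise(n,lab))
for n,b in [('scene',(140,215,230,315)),('side',(220,215,330,365))]:
    im=cv2.imread(f'pics/{n}0.png'); cv2.imwrite(f'pics/vis_{n}.png',cv2.resize(im[b[1]:b[3],b[0]:b[2]],None,fx=5 if n=='scene' else 4,fy=5 if n=='scene' else 4,interpolation=cv2.INTER_CUBIC))
E
```

```text
((177.4807891845703, 79.90383911132812), (69.81734466552734, 36.28148651123047), 78.69007110595703) 
 [[0.4965, 0.1592], [0.5411, 0.167], [0.5531, 0.0868], [0.5053, 0.0779]] [0.524  0.1227] 0.04528484787775893 0.08103742929887413
((303.43658447265625, 122.3883285522461), (10.900798797607422, 65.54728698730469), 4.085616588592529) 
 [[0.6786, 0.0287], [0.6812, 0.1128], [0.6952, 0.1119], [0.6937, 0.0276]] [0.6872 0.0702] 0.08413160133781128 0.014094612127692686
((199.73822021484375, 162.5970458984375), (80.76141357421875, 40.64914321899414), 85.60128784179688) 
 [[0.5177, 0.0699], [0.5719, 0.0739], [0.5759, -0.0389], [0.5166, -0.0436]] [0.5455 0.0153] 0.05442308813282547 0.11279372006515735
((243.11221313476562, 180.8097686767578), (38.32390594482422, 26.86624526977539), 57.094757080078125) 
 [[0.5752, 0.0045], [0.6072, 0.025], [0.6364, -0.0213], [0.6037, -0.0433]] [ 0.6056 -0.0088] 0.03804861226055888 0.05468718481087014
(62, 0) [0.3878 0.2155 0.003 ]
(137, 229) [ 0.4391 -0.0878  0.003 ]
(284, 205) [ 0.6659 -0.0487  0.003 ]
(252, 0) [0.6193 0.2153 0.003 ]
scene camera_grip [{'centre': [182.5, 237.0], 'confidence': 0.69}]
scene button_face []
scene visualiser [{'centre': [181.4, 275.2], 'confidence': 0.91}]
side camera_grip [{'centre': [272.0, 252.3], 'confidence': 0.79}]
side button_face []
side visualiser [{'centre': [273.4, 308.9], 'confidence': 0.79}]
```

View pics/crop0.png

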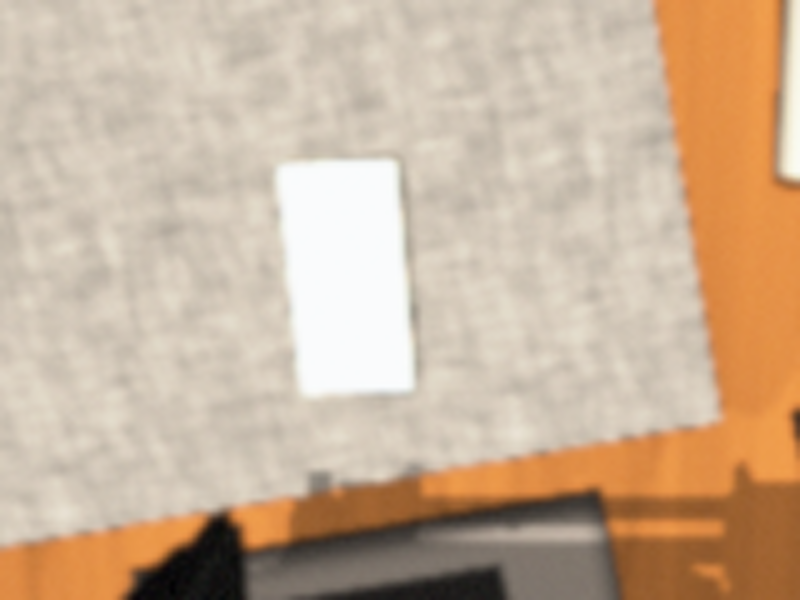

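View pics/vis_scene.png

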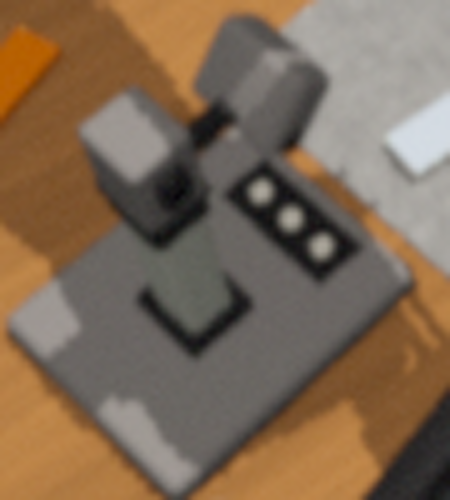

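View pics/vis_side.png

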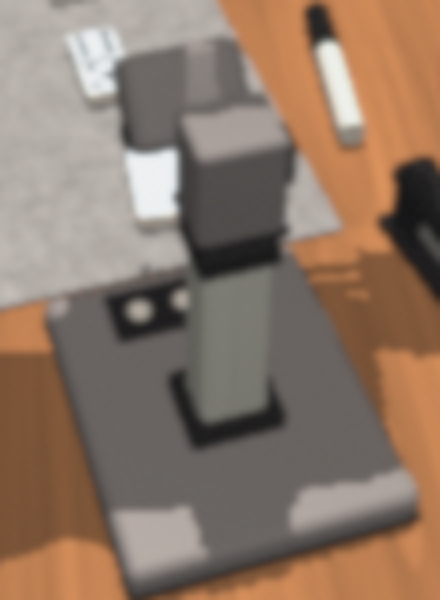

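```bash
python3 - <<'E'
from h import *
st=robot.state()
C=[(277,161),(398,158),(414,389),(301,396)]
P=np.array([onz('wrist',(140+x/5,120+y/5),.015,st) for x,y in C]);print(P.round(4),P.mean(0))
print('len',np.linalg.norm(P[0]-P[3]),np.linalg.norm(P[1]-P[2]),'wid',np.linalg.norm(P[0]-P[1]))
u=P[0]+P[1]-P[2]-P[3]; print('dom yaw of y axis deg',np.degrees(np.arctan2(u[1],u[0])))
ma=np.array([onz('wrist',p,.003,st) for p in [(137,229),(284,204.5),(62,0),(252,0)]])
e=ma[1]-ma[0]; print('mat x len',np.linalg.norm(e),'yaw',np.degrees(np.arctan2(e[1],e[0])))
e=e/np.linalg.norm(e); yv=np.array([-e[1],e[0],0]); mc=(ma[0]+ma[1])/2+.185*yv; print('mat centre',mc,'col', mc-.3*yv, 'right edge yaw',np.degrees(np.arctan2(*(ma[3]-ma[1])[[1,0]])),'left',np.degrees(np.arctan2(*(ma[2]-ma[0])[[1,0]])))
S=np.array([onz('scene',(140+x/5,215+y/5),.213) for x,y in [(78,130),(128,87),(193,145),(140,182)]]);print('grip top scene',S.round(4),S.mean(0))
S=np.array([onz('side',(220+x/4,215+y/4),.213) for x,y in [(180,117),(272,99),(291,143),(192,160)]]);print('grip top side',S.round(4),S.mean(0))
d=np.load('pics/scene0.npy'); print(at('scene',(167,242),d[242,167]))
d=np.load('pics/side0.npy'); print(at('side',(280,248),d[248,280]))
# foot
F=np.array([onz('scene',(140+x/5,215+y/5),.02) for x,y in [(10,328),(410,280),(178,490)]]);print('foot',F.round(4))
F=np.array([onz('scene',(140+x/5,215+y/5),.02) for x,y in [(262,190),(322,247)]]);print(F)
E
```

```text
[[ 0.5407  0.0322  0.015 ]
 [ 0.5741  0.033   0.015 ]
 [ 0.5759 -0.0337  0.015 ]
 [ 0.5431 -0.0358  0.015 ]] [ 0.55845708 -0.00107678  0.015     ]
len 0.06798026025837725 0.06666651868436756 wid 0.033368572053280254
dom yaw of y axis deg 91.77718025369369
mat x len 0.23041177719604397 yaw 9.95261432537002
mat centre [0.52080478 0.11415704 0.003     ] col [ 0.57265487 -0.18132827  0.003     ] right edge yaw 100.02361124134296 left 99.59644950328969
grip top scene [[ 0.5601 -0.202   0.213 ]
 [ 0.553  -0.1711  0.213 ]
 [ 0.6001 -0.1618  0.213 ]
 [ 0.6027 -0.1918  0.213 ]] [ 0.57897422 -0.18166164  0.213     ]
grip top side [[ 0.5519 -0.174   0.213 ]
 [ 0.5948 -0.1668  0.213 ]
 [ 0.598  -0.1969  0.213 ]
 [ 0.5537 -0.2024  0.213 ]] [ 0.5746252  -0.18502266  0.213     ]
[ 0.58006545 -0.18163748  0.21503898]
[ 0.57684614 -0.18802368  0.21382516]
foot [[ 0.5268 -0.2712  0.02  ]
 [ 0.6348 -0.0757  0.02  ]
 [ 0.6631 -0.2416  0.02  ]]
[[ 0.53551255 -0.11343993  0.02      ]
 [ 0.58764412 -0.10482779  0.02      ]]
```

The crop shows a plain blank white tile on the mat with no spots, so it is the face-down domino. It is centred at about (0.5585, -0.001), with its y axis at a yaw of 92°.

My plan is two 90° flips, gripping across the short ends. For each one the tool goes from -45° tilt to +45°. First I'll turn the wrist.

Call:
carry_out(
  deltas=[-1, 0, 0, 0, 0, 0, 1, -1, 0, 0, 0, 0, 0, 1, -1, 0, 0, 0, 0, 0, 1, -1, 0, 0, 0, 0, 0, 1, -1, 0, 0, 0, 0, 0, 1, -1, 0, 0, 0, 0, 0, 1, -1, 0, 0, 0, 0, 0, 1, -1, 0, 0, 0, 0, 0, 1, -1, 0, 0, 0, 0, 0, 1, -1, 0, 0, 0, 0, 0, 1, -1, 0, 0, 0, 0, 0, 1, -1, 0, 0, 0, 0, 0, 1],
  grip_force=20,
)

```text
time_s: 1.45
ee_pos: [0.625, 0.0, 0.2147]
ee_rot: [0.0, 0.983, 0.182, 0.0]
wrist_force: [-0.2, -0.4, 0.2]
opening: 0.0954
```

Call:
carry_out(
  deltas=[-1, 0, 0, 0, 0, 0, 1, -1, 0, 0, 0, 0, 0, 1, -1, 0, 0, 0, 0, 0, 1, -1, 0, 0, 0, 0, 0, 0.4, -1, 0, 0, 0, 0, -1, 0, -1, 0, 0, 0, 0, -1, 0, -1, 0, 0, 0, 0, -1, 0, -1, 0, 0, 0, 0, -1, 0, -1, 0, 0, 0, 0, -1, 0, -1, 0, 0, 0, 0, -1, 0, -1, 0, 0, 0, 0, -1, 0, -1, 0, 0, 0, 0, -1, 0],
)

```text
time_s: 2.45
ee_pos: [0.6253, 0.0001, 0.2149]
ee_rot: [0.006, 0.92, 0.014, -0.391]
wrist_force: [-0.9, -0.6, 0.3]
opening: 0.0951
```

```bash
cat >> h.py <<'E'
def go(target,label=''):
    st=robot.state(); R,t=TR(st); d=R.T@(np.array(target)-t); print(label,'tool delta mm',(d*1000).round(1),'units',(d/.025).round(2)); return d
def info():
    st=robot.state(); R,t=TR(st); print('t',round(st['time_s'],2),'pos',t.round(4),'op',round(st['opening'],4),'F',st['wrist_force'].round(1)); print(R.round(3)); print('q',st['joint_positions'].round(2))
E
python3 - <<'E'
from h import *
info(); p,d=robot.capture('wrist'); cv2.imwrite('pics/w1.png',p[:,:,::-1])
z=TR(robot.state())[0][:,2]
tg=np.array([.5535,-.001,.0125]); go(tg-.05*z); go(tg)
E
```

```text
t 2.45 pos [6.253e-01 1.000e-04 2.149e-01] op 0.0951 F [-0.9 -0.6  0.3]
[[ 0.693  0.031 -0.72 ]
 [ 0.021 -1.    -0.022]
 [-0.72   0.    -0.694]]
q [-0.07  0.86  1.05 -0.08  2.03  1.46]
 tool delta mm [ 96.1  -1.  138.7] units [ 3.85 -0.04  5.55]
 tool delta mm [ 96.1  -1.  188.7] units [ 3.85 -0.04  7.55]
```

View pics/w1.png

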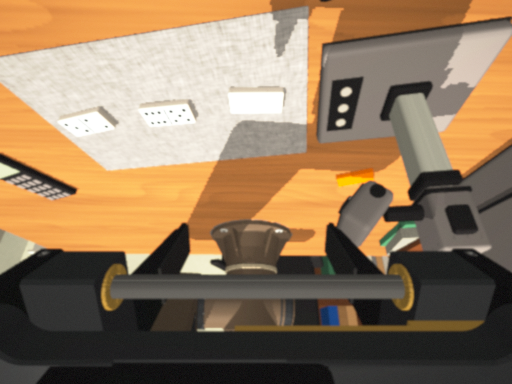

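The tile is at (256,100) in the wrist view, clear of the visualiser. The grip and its black button are at about (460,218). I'll go to the pre-grasp pose, 50 mm back along the tool axis.

Call:
carry_out(
  deltas=[-1, 0.65, 0, 0.93, 0, 0, 0, -1, 0.65, 0, 0.93, 0, 0, 0, -1, 0.65, 0, 0.93, 0, 0, 0, -1, 0.65, 0, 0.93, 0, 0, 0, -1, 0.65, 0, 0.93, 0, 0, 0, -1, 0.6, 0, 0.9, 0, 0, 0, -1, 0, 0, 0, 0, 0, 0, -1, 0, 0, 0, 0, 0, 0],
)

```text
time_s: 3.17
ee_pos: [0.5923, -0.001, 0.0489]
ee_rot: [0.006, 0.921, 0.014, -0.39]
wrist_force: [-0.1, -0.1, 0.7]
opening: 0.0949
```

```bash
python3 - <<'E'
from h import *
info(); p,d=robot.capture('wrist'); cv2.imwrite('pics/w2.png',cv2.resize(p[:,:,::-1][0:260,120:420],None,fx=2.5,fy=2.5,interpolation=cv2.INTER_CUBIC)); p,d=robot.capture('side'); cv2.imwrite('pics/s2.png',p[:,:,::-1])
go([.5535,-.001,.0125])
E
```

```text
t 3.17 pos [ 0.5923 -0.001   0.0489] op 0.0949 F [-0.1 -0.1  0.7]
[[ 0.696  0.031 -0.717]
 [ 0.022 -1.    -0.022]
 [-0.718 -0.    -0.696]]
q [-0.08  0.98  1.25 -0.08  1.71  1.48]
 tool delta mm [-0.7 -1.3 55.3] units [-0.03 -0.05  2.21]
```

View pics/w2.png

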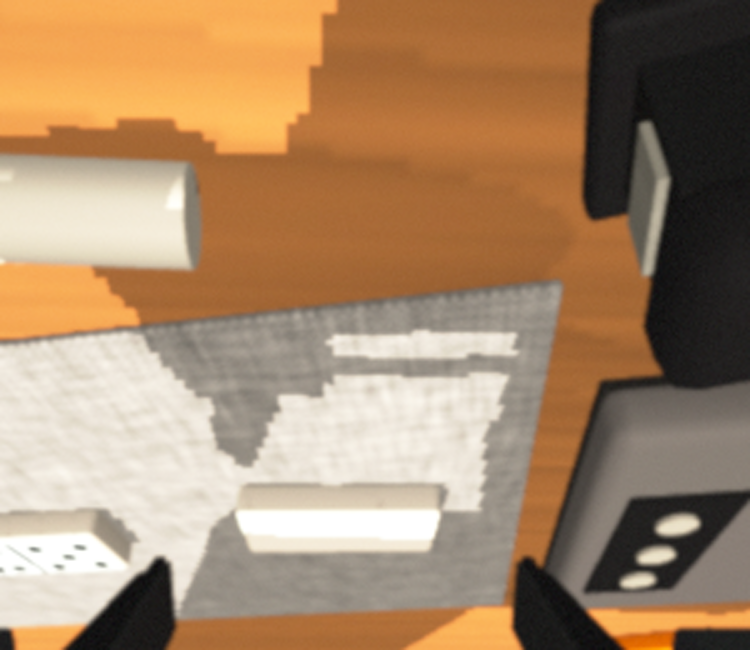

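View pics/s2.png

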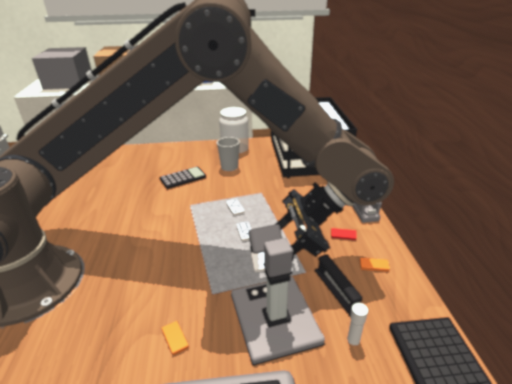

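The tile is centred between the fingers, about 4 crop pixels off the middle. Next I'll advance along the tool axis.

Call:
carry_out(
  deltas=[-1, 0, 0, 0.5, 0, 0, 0, -1, 0, 0, 0.5, 0, 0, 0, -1, 0, 0, 0.5, 0, 0, 0, -1, 0, 0, 0.5, 0, 0, 0, -1, 0, 0, 0, 0, 0, 0, -1, 0, 0, 0, 0, 0, 0],
)

```text
time_s: 3.77
ee_pos: [0.5577, -0.0022, 0.0155]
ee_rot: [0.006, 0.921, 0.014, -0.388]
wrist_force: [-0.2, -0.8, 0.4]
opening: 0.0951
```

```bash
python3 - <<'E'
from h import *
info(); go([.5535,-.001,.0125])
E
```

```text
t 3.77 pos [ 0.5577 -0.0022  0.0155] op 0.0951 F [-0.2 -0.8  0.4]
[[ 0.698  0.031 -0.715]
 [ 0.021 -1.    -0.022]
 [-0.716  0.    -0.698]]
q [-0.08  0.98  1.37 -0.08  1.59  1.49]
 tool delta mm [-0.7 -1.3  5.1] units [-0.03 -0.05  0.2 ]
```

Call:
carry_out(
  deltas=[-1, 0, -0.04, 0.19, 0, 0, 0, -1, 0, 0, 0, 0, 0, 0, 0.3, 0, 0, 0, 0, 0, 0, 0.6, 0, 0, 0, 0, 0, 0, 1, 0, 0, 0, 0, 0, 0, 1, 0, 0, 0, 0, 0, 0, 1, 0, 0, 0, 0, 0, 0, 1, 0, 0, 0, 0, 0, 0],
  grip_force=20,
)

```text
time_s: 4.43
ee_pos: [0.5534, -0.0012, 0.011]
ee_rot: [0.006, 0.921, 0.014, -0.389]
wrist_force: [0.1, 0.0, 4.3]
opening: 0.0679
```

```bash
python3 - <<'E'
from h import *
info(); p,d=robot.capture('wrist'); cv2.imwrite('pics/w3.png',cv2.resize(p[:,:,::-1][100:360,120:420],None,fx=2.5,fy=2.5,interpolation=cv2.INTER_CUBIC))
E
```

```text
t 4.43 pos [ 0.5534 -0.0012  0.011 ] op 0.0679 F [0.1 0.  4.3]
[[ 0.696  0.031 -0.717]
 [ 0.021 -1.    -0.022]
 [-0.717 -0.    -0.697]]
q [-0.08  0.98  1.38 -0.08  1.58  1.49]
```

View pics/w3.png

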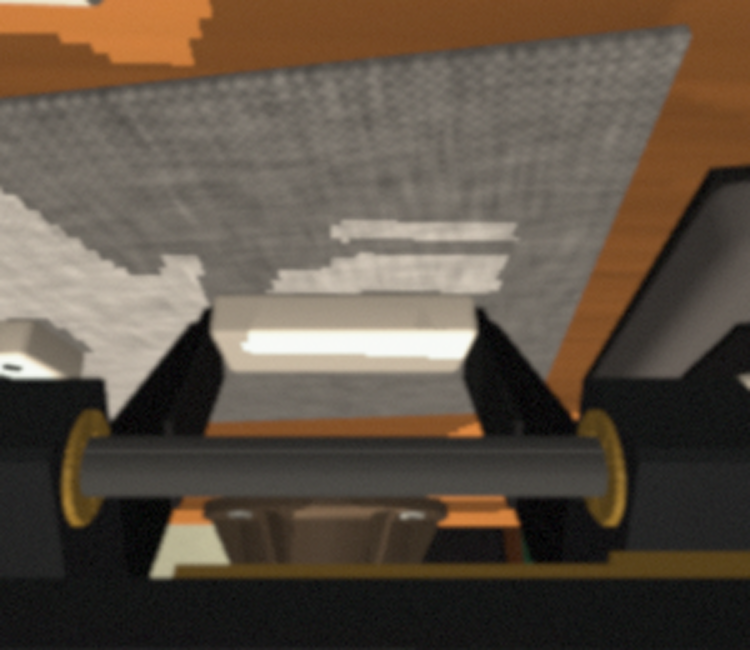

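The domino is held, with a 67.9 mm opening. I'll lift 60 mm, move away from the pod in +y, and rotate 90°.

Call:
carry_out(
  deltas=[1, -0.45, 0, -0.43, 0, 0, 0, 1, -0.45, -0.3, -0.43, 0, 0, 0, 1, -0.45, -0.4, -0.43, 0, 0, 0, 1, -0.45, -0.3, -0.43, 0, 0, 0, 1, 0, 0, 0, 0, 0, 0],
)

```text
time_s: 4.9
ee_pos: [0.5531, 0.0257, 0.0769]
ee_rot: [0.006, 0.922, 0.015, -0.387]
wrist_force: [0.7, 1.2, -0.3]
opening: 0.068
```

```bash
python3 - <<'E'
from h import *
info(); p,d=robot.capture('wrist'); cv2.imwrite('pics/w4.png',cv2.resize(p[:,:,::-1][100:360,120:420],None,fx=2.5,fy=2.5,interpolation=cv2.INTER_CUBIC))
E
```

```text
t 4.9 pos [0.5531 0.0257 0.0769] op 0.068 F [ 0.7  1.2 -0.3]
[[ 0.7    0.033 -0.713]
 [ 0.023 -0.999 -0.023]
 [-0.714  0.    -0.701]]
q [-0.05  0.89  1.37 -0.06  1.67  1.51]
```

View pics/w4.png

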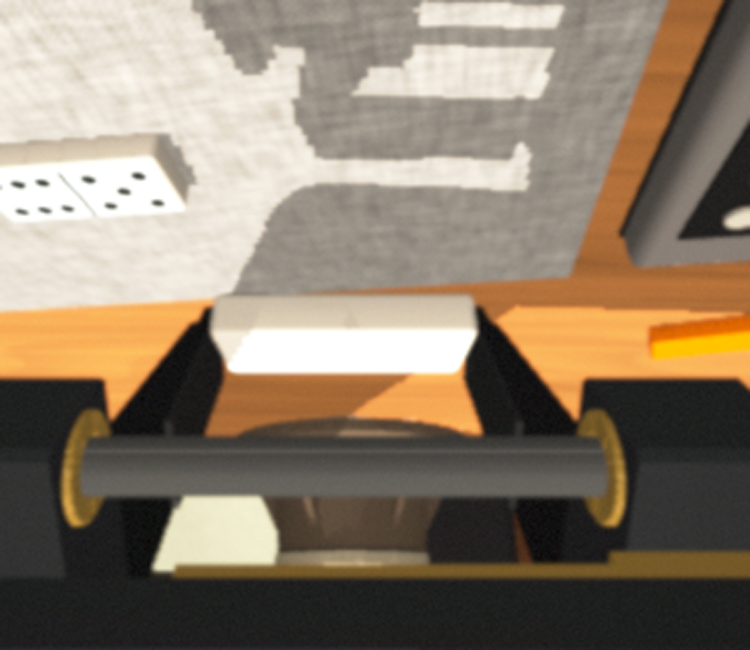

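Held with no slip. Rotating now.

Call:
carry_out(
  deltas=[1, 0, 0, 0, 0, 1, 0, 1, 0, 0, 0, 0, 1, 0, 1, 0, 0, 0, 0, 1, 0, 1, 0, 0, 0, 0, 1, 0, 1, 0, 0, 0, 0, 1, 0, 1, 0, 0, 0, 0, 1, 0, 1, 0, 0, 0, 0, 1, 0, 1, 0, 0, 0, 0, 1, 0, 1, 0, 0, 0, 0, 1, 0, 1, 0, 0, 0, 0, 1, 0, 1, 0, 0, 0, 0, 1, 0, 1, 0, 0, 0, 0, 1, 0],
)

```text
time_s: 5.95
ee_pos: [0.551, 0.0271, 0.0728]
ee_rot: [-0.008, 0.984, 0.017, 0.175]
wrist_force: [1.0, 1.5, 0.3]
opening: 0.0674
```

Call:
carry_out(
  deltas=[1, 0, 0, 0, 0, 1, 0, 1, 0, 0, 0, 0, 1, 0, 1, 0, 0, 0, 0, 1, 0, 1, 0, 0, 0, 0, 0.7, 0, 1, 0, 0, 0, 0, 0, 0, 1, 0, 0, 0, 0, 0, 0],
)

```text
time_s: 6.45
ee_pos: [0.5544, 0.0436, 0.0732]
ee_rot: [-0.039, 0.978, 0.024, 0.206]
wrist_force: [0.2, -0.1, -1.2]
opening: 0.0679
```

```bash
python3 - <<'E'
from h import *
info(); p,d=robot.capture('wrist'); cv2.imwrite('pics/w5.png',p[:,:,::-1]);p,d=robot.capture('side'); cv2.imwrite('pics/s5.png',p[:,:,::-1])
E
```

```text
t 6.45 pos [0.5544 0.0436 0.0732] op 0.0679 F [ 0.2 -0.1 -1.2]
[[ 0.914  0.062  0.401]
 [ 0.03  -0.996  0.086]
 [ 0.404 -0.066 -0.912]]
q [-0.1   0.52  2.15  1.05  0.15  0.4 ]
```

View pics/w5.png

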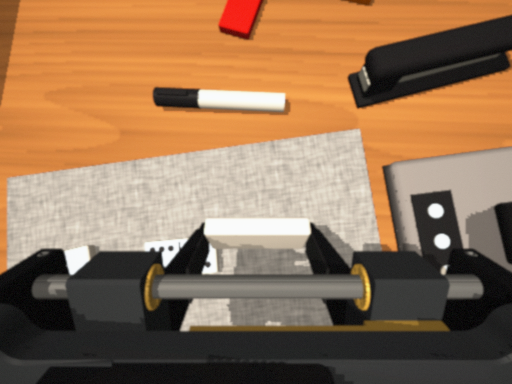

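View pics/s5.png

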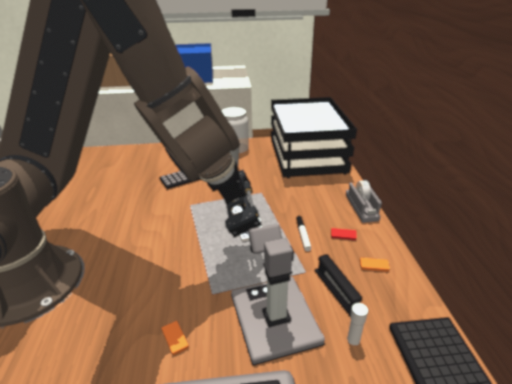

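The arm is close to its wrist singularity (q5 ≈ 0.15), so it has only reached +24° tilt. The domino is still held at (257,232) in the wrist view. I'll test whether it goes through with small further turns.

Call:
carry_out(
  deltas=[1, 0, 0, 0, 0, 0.5, 0, 1, 0, 0, 0, 0, 0.5, 0, 1, 0, 0, 0, 0, 0.5, 0, 1, 0, 0, 0, 0, 0.5, 0, 1, 0, 0, 0, 0, 0.5, 0, 1, 0, 0, 0, 0, 0.5, 0],
)

```text
time_s: 7.05
ee_pos: [0.5533, 0.0527, 0.0728]
ee_rot: [-0.057, 0.964, 0.025, 0.259]
wrist_force: [-0.2, 0.7, 0.3]
opening: 0.0676
```

```bash
python3 - <<'E'
from h import *
info()
E
```

```text
t 7.05 pos [0.5533 0.0527 0.0728] op 0.0676 F [-0.2  0.7  0.3]
[[ 0.864  0.077  0.497]
 [ 0.018 -0.992  0.122]
 [ 0.503 -0.096 -0.859]]
q [-0.11  0.53  2.22  2.16  0.21 -0.71]
```

It passes through (q4 = 2.16). I'll work out the rest of the turn to exactly 90° from the grasp orientation.

```bash
cat >> h.py <<'E'
R0=np.array([[0.696,0.031,-0.717],[0.021,-1,-0.022],[-0.717,0,-0.697]]); u_,_,v_=np.linalg.svd(R0); R0=u_@v_
def turn(Rt):
    R,_=TR(robot.state()); r=Ro.from_matrix(R.T@Rt).as_rotvec(); print('turn units',(r/.1).round(2))
E
python3 - <<'E'
from h import *
turn(R0@Ro.from_rotvec([0,np.pi/2,0]).as_matrix())
E
```

```text
turn units [-1.05  2.44 -0.21]
```

Call:
carry_out(
  deltas=[1, 0, 0, 0, -0.25, 0.6, -0.05, 1, 0, 0, 0, -0.25, 0.6, -0.05, 1, 0, 0, 0, -0.25, 0.6, -0.05, 1, 0, 0, 0, -0.25, 0.6, -0.05, 1, 0, 0, 0, 0, 0, 0],
)

```text
time_s: 7.47
ee_pos: [0.5516, 0.0582, 0.0715]
ee_rot: [-0.032, 0.94, 0.018, 0.34]
wrist_force: [-0.2, 0.4, -1.4]
opening: 0.0681
```

```bash
python3 - <<'E'
from h import *
info();turn(R0@Ro.from_rotvec([0,np.pi/2,0]).as_matrix())
p,d=robot.capture('wrist'); cv2.imwrite('pics/w6.png',p[:,:,::-1]);p,d=robot.capture('scene'); cv2.imwrite('pics/sc6.png',p[:,:,::-1])
E
```

```text
t 7.47 pos [0.5516 0.0582 0.0715] op 0.0681 F [-0.2  0.4 -1.4]
[[ 0.769  0.056  0.637]
 [ 0.012 -0.997  0.072]
 [ 0.64  -0.048 -0.767]]
q [-0.07  0.57  2.33  2.87  0.46 -1.4 ]
turn units [-0.52  0.76 -0.13]
```

View pics/w6.png

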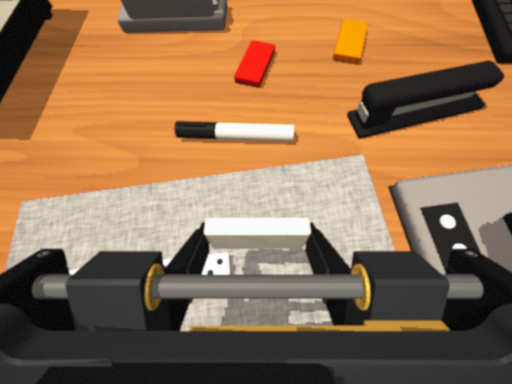

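View pics/sc6.png

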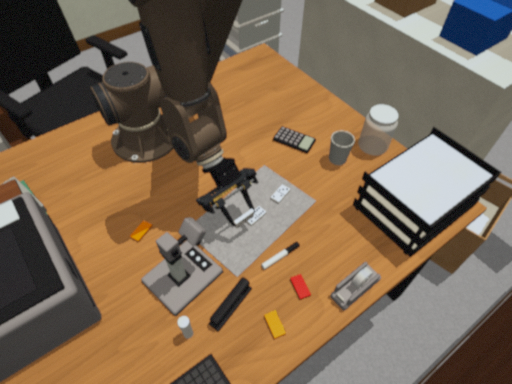

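Call:
carry_out(
  deltas=[1, 0, 0, 0, -0.25, 0.4, -0.06, 1, 0, 0, 0, -0.25, 0.36, -0.06, 1, 0, 0, 0, 0, 0, 0],
)

```text
time_s: 7.82
ee_pos: [0.5529, 0.0587, 0.0721]
ee_rot: [-0.008, 0.927, 0.015, 0.376]
wrist_force: [0.4, -0.0, -1.0]
opening: 0.0676
```

```bash
python3 - <<'E'
from h import *
info();turn(R0@Ro.from_rotvec([0,np.pi/2,0]).as_matrix()); go([.578,.004,.04]); go([.578,.004,.017])
E
```

```text
t 7.82 pos [0.5529 0.0587 0.0721] op 0.0676 F [ 0.4 -0.  -1. ]
[[ 0.717  0.033  0.696]
 [ 0.021 -0.999  0.027]
 [ 0.697 -0.005 -0.717]]
q [-0.04  0.6   2.37  3.05  0.6  -1.54]
turn units [-0.05  0.   -0.01]
 tool delta mm [-5.5 55.7 39.1] units [-0.22  2.23  1.56]
 tool delta mm [-21.5  55.8  55.6] units [-0.86  2.23  2.22]
```

Call:
carry_out(
  deltas=[1, -0.05, 0.56, 0.39, 0, 0, 0, 1, -0.05, 0.56, 0.39, 0, 0, 0, 1, -0.06, 0.56, 0.39, 0, 0, 0, 1, -0.06, 0.55, 0.39, 0, 0, 0, 1, 0, 0, 0, 0, 0, 0, 1, -0.22, 0, 0.22, 0, 0, 0, 1, -0.21, 0, 0.22, 0, 0, 0, 1, -0.1, 0, 0.1, 0, 0, 0, 1, 0, 0, 0, 0, 0, 0],
)

```text
time_s: 8.57
ee_pos: [0.5774, 0.0036, 0.0206]
ee_rot: [-0.008, 0.927, 0.015, 0.375]
wrist_force: [-0.4, -0.0, -0.4]
opening: 0.0679
```

```bash
python3 - <<'E'
from h import *
info();turn(R0@Ro.from_rotvec([0,np.pi/2,0]).as_matrix()); 
p,d=robot.capture('wrist'); cv2.imwrite('pics/w7.png',p[:,:,::-1]);p,d=robot.capture('side'); cv2.imwrite('pics/s7.png',cv2.resize(p[:,:,::-1][170:330,180:340],None,fx=4,fy=4))
go([.578,.004,.015])
E
```

```text
t 8.57 pos [0.5774 0.0036 0.0206] op 0.0679 F [-0.4 -0.  -0.4]
[[ 0.718  0.033  0.695]
 [ 0.021 -0.999  0.025]
 [ 0.696 -0.003 -0.718]]
q [-0.18  0.74  2.33  2.91  0.7  -1.54]
turn units [-0.04  0.02 -0.01]
 tool delta mm [-4.2 -0.5  4.8] units [-0.17 -0.02  0.19]
```

View pics/w7.png

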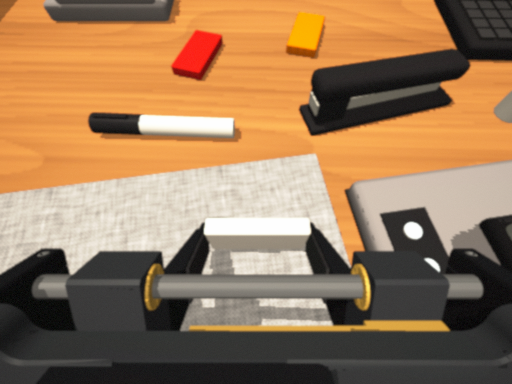

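View pics/s7.png

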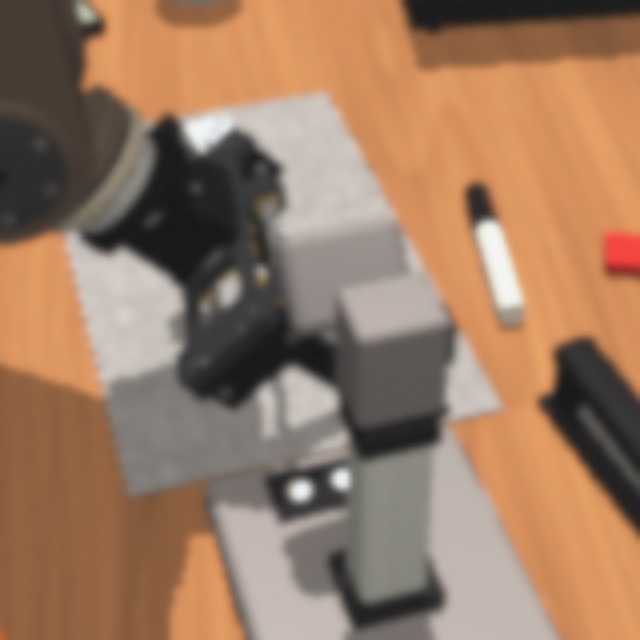

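Call:
carry_out(
  deltas=[1, -0.06, 0, 0.06, 0, 0, 0, 1, -0.06, 0, 0.06, 0, 0, 0, 1, 0, 0, 0, 0, 0, 0],
)

```text
time_s: 8.92
ee_pos: [0.5779, 0.003, 0.0173]
ee_rot: [-0.007, 0.926, 0.014, 0.376]
wrist_force: [-0.1, 0.2, -0.4]
opening: 0.0676
```

Call:
carry_out(
  deltas=[1, -0.03, 0, 0.03, 0, 0, 0, 1, 0, 0, 0, 0, 0, 0],
)

```text
time_s: 9.08
ee_pos: [0.5779, 0.003, 0.0172]
ee_rot: [-0.007, 0.926, 0.014, 0.377]
wrist_force: [-3.8, 0.6, 9.3]
opening: 0.0677
```

The edge is on the mat, with about 9 N of contact force. I'll ease off slightly, release and back off along the tool axis.

Call:
carry_out(
  deltas=[1, 0.02, 0, -0.02, 0, 0, 0, 1, 0, 0, 0, 0, 0, 0, -0.6, 0, 0, 0, 0, 0, 0, -0.8, 0, 0, 0, 0, 0, 0, -0.95, 0, 0, 0, 0, 0, 0, -0.95, 0, 0, 0, 0, 0, 0, -0.95, 0, 0, -0.3, 0, 0, 0, -0.95, 0, 0, -0.7, 0, 0, 0, -0.95, 0, 0, -1, 0, 0, 0, -0.95, 0, 0, -1, 0, 0, 0, -0.95, 0, 0, 0, 0, 0, 0],
)

```text
time_s: 10.0
ee_pos: [0.5227, 0.0013, 0.0728]
ee_rot: [-0.007, 0.927, 0.014, 0.376]
wrist_force: [0.1, -0.2, 0.3]
opening: 0.0928
```

```bash
python3 - <<'E'
from h import *
info()
p,d=robot.capture('wrist'); cv2.imwrite('pics/w8.png',p[:,:,::-1]);p,d=robot.capture('scene'); cv2.imwrite('pics/s8.png',cv2.resize(p[:,:,::-1][150:310,140:320],None,fx=4,fy=4))
E
```

```text
t 10.0 pos [0.5227 0.0013 0.0728] op 0.0928 F [ 0.1 -0.2  0.3]
[[ 0.717  0.031  0.696]
 [ 0.021 -1.     0.023]
 [ 0.697 -0.002 -0.717]]
q [-0.21  0.6   2.45  2.87  0.68 -1.53]
```

View pics/w8.png

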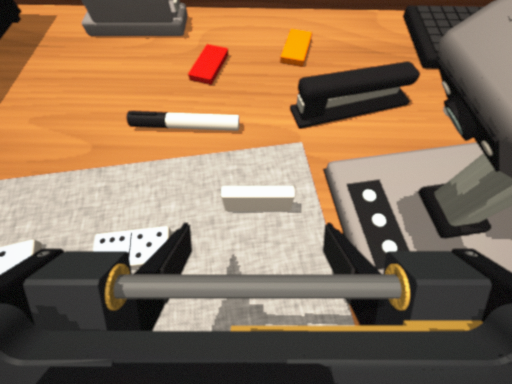

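View pics/s8.png

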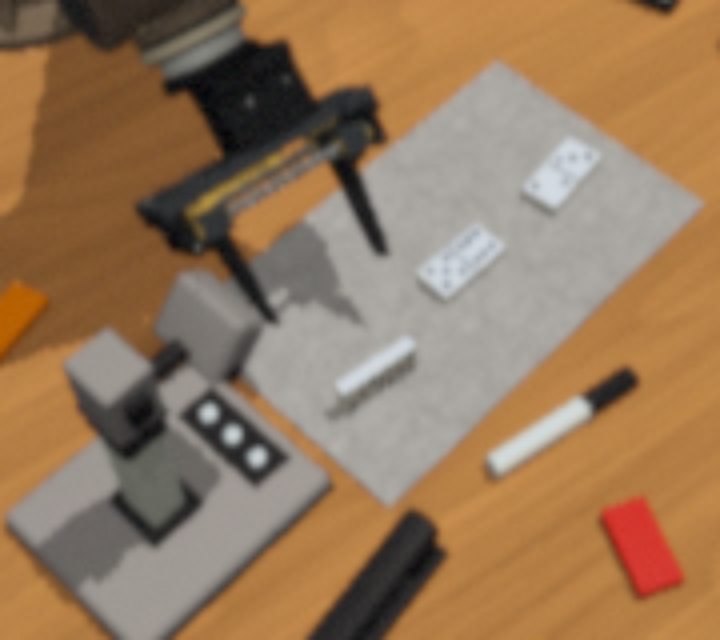

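The domino stands on its long edge at (258,195) in the wrist view. Now I'll lift, shift +y, and tilt the tool back for the second half.

Call:
carry_out(
  deltas=[-0.95, 0.5, -0.4, 0, 0, 0, 0, -0.95, 0.5, -0.4, 0, 0, 0, 0, -0.95, 0.5, -0.5, 0, 0, 0, 0, -0.95, 0.5, -0.4, 0, 0, 0, 0, -0.95, 0, 0, 0, 0, -0.5, 0, -0.95, 0, 0, 0, 0, -0.5, 0, -0.95, 0, 0, 0, 0, -0.5, 0, -0.95, 0, 0, 0, 0, -0.5, 0, -0.95, 0, 0, 0, 0, -0.5, 0, -0.95, 0, 0, 0, 0, -0.5, 0, -0.95, 0, 0, 0, 0, -0.5, 0, -0.95, 0, 0, 0, 0, -0.5, 0],
)

```text
time_s: 11.1
ee_pos: [0.5594, 0.0515, 0.1032]
ee_rot: [-0.02, 0.965, 0.019, 0.26]
wrist_force: [0.7, -0.3, -0.7]
opening: 0.0929
```

Call:
carry_out(
  deltas=[-0.95, 0, 0, 0, 0, -0.5, 0, -0.95, 0, 0, 0, 0, -0.5, 0, -0.95, 0, 0, 0, 0, -0.5, 0, -0.95, 0, 0, 0, 0, -0.5, 0, -0.95, 0, 0, 0, 0, -0.5, 0, -0.95, 0, 0, 0, 0, -0.5, 0, -0.95, 0, 0, 0, 0, -0.5, 0, -0.95, 0, 0, 0, 0, -0.5, 0, -0.95, 0, 0, 0, 0, 0, 0],
)

```text
time_s: 11.85
ee_pos: [0.5636, 0.0631, 0.1053]
ee_rot: [-0.039, 0.981, 0.027, 0.19]
wrist_force: [0.8, -0.2, 0.2]
opening: 0.0926
```

```bash
python3 - <<'E'
from h import *
info();turn(R0)
E
```

```text
t 11.85 pos [0.5636 0.0631 0.1053] op 0.0926 F [ 0.8 -0.2  0.2]
[[ 0.927  0.068  0.37 ]
 [ 0.039 -0.995  0.087]
 [ 0.374 -0.066 -0.925]]
q [-0.06  0.47  2.08  0.46  0.25  1.04]
turn units [ -0.6  -11.82   0.54]
```

It has crossed the singularity. Now the remaining tilt.

Call:
carry_out(
  deltas=[-0.95, 0, 0, 0, -0.05, -0.98, 0.04, -0.95, 0, 0, 0, -0.05, -0.98, 0.04, -0.95, 0, 0, 0, -0.05, -0.98, 0.04, -0.95, 0, 0, 0, -0.05, -0.98, 0.04, -0.95, 0, 0, 0, -0.05, -0.98, 0.04, -0.95, 0, 0, 0, -0.05, -0.98, 0.04, -0.95, 0, 0, 0, -0.05, -0.98, 0.04, -0.95, 0, 0, 0, -0.05, -0.98, 0.04, -0.95, 0, 0, 0, -0.05, -0.98, 0.04, -0.95, 0, 0, 0, -0.05, -0.98, 0.04, -0.95, 0, 0, 0, -0.05, -0.98, 0.04, -0.95, 0, 0, 0, -0.05, -0.98, 0.04],
)

```text
time_s: 12.85
ee_pos: [0.5626, 0.067, 0.1045]
ee_rot: [-0.002, 0.925, 0.022, -0.379]
wrist_force: [-0.0, -0.5, 0.5]
opening: 0.0927
```

Call:
carry_out(
  deltas=[-0.95, 0, 0, 0, 0, 0, 0],
)

```text
time_s: 12.93
ee_pos: [0.5624, 0.0667, 0.1018]
ee_rot: [-0.002, 0.924, 0.022, -0.381]
wrist_force: [0.2, 0.0, -0.8]
opening: 0.0926
```

```bash
python3 - <<'E'
from h import *
info();turn(R0)
p,d=robot.capture('wrist'); cv2.imwrite('pics/w9.png',cv2.resize(p[:,:,::-1][0:260,120:420],None,fx=2.5,fy=2.5,interpolation=cv2.INTER_CUBIC))
E
```

```text
t 12.93 pos [0.5624 0.0667 0.1018] op 0.0926 F [ 0.2  0.  -0.8]
[[ 0.709  0.039 -0.704]
 [ 0.041 -0.999 -0.014]
 [-0.704 -0.019 -0.71 ]]
q [ 0.01  0.87  1.34 -0.01  1.71  1.53]
turn units [-0.08 -0.19  0.19]
```

View pics/w9.png

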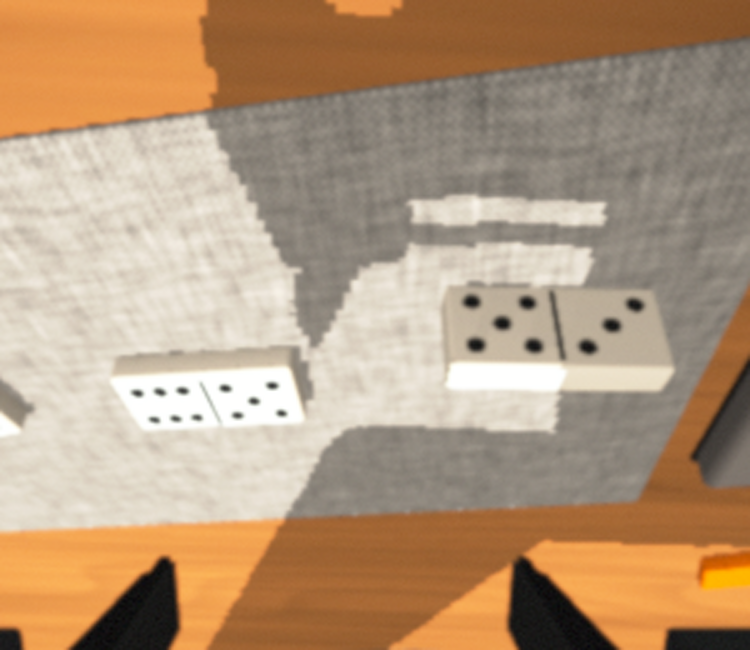

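The domino is standing with its spots face (five and three) toward +x, at (557,335) in the crop. Next I'll measure it for the second grasp.

```bash
python3 - <<'E'
from h import *
st=robot.state()
P=np.array([onz('wrist',(120+x/2.5,y/2.5),.037,st) for x,y in [(447,364),(672,367),(666,390),(446,388)]]);print(P.round(4),P.mean(0))
e=P[0]-P[1]; print(np.degrees(np.arctan2(e[1],e[0])), np.linalg.norm(e))
c=P.mean(0); tg=np.array([c[0]+.0035,c[1],.015]); z=TR(st)[0][:,2]
turn(R0); 
R=R0
for n,t in [('pre',tg-.06*z),('fin',tg)]:
    d=R.T@(t-st['ee_pos']); print(n,t,(d/.025).round(2))
E
```

```text
[[ 0.5865  0.0366  0.037 ]
 [ 0.589  -0.0297  0.037 ]
 [ 0.5781 -0.0331  0.037 ]
 [ 0.575   0.0349  0.037 ]] [0.58211333 0.00219521 0.037     ]
92.17323431982376 0.06640132400344392
turn units [-0.07 -0.25  0.18]
pre [0.62760075 0.0030626  0.05785212] [ 3.04  2.61 -0.57]
fin [0.58561333 0.00219521 0.015     ] [3.1  2.6  1.83]
```

Call:
carry_out(
  deltas=[-0.95, 0.6, 0.5, -0.11, -0.07, -0.25, 0.18, -0.95, 0.6, 0.5, -0.11, 0, 0, 0, -0.95, 0.6, 0.5, -0.11, 0, 0, 0, -0.95, 0.6, 0.5, -0.11, 0, 0, 0, -0.95, 0.6, 0.6, -0.11, 0, 0, 0, -0.95, 0, 0, 0, 0, 0, 0],
)

```text
time_s: 13.48
ee_pos: [0.6277, -0.0, 0.0602]
ee_rot: [0.007, 0.922, 0.013, -0.387]
wrist_force: [-0.5, 0.1, -0.0]
opening: 0.0925
```

```bash
python3 - <<'E'
from h import *
info();turn(R0); go([.5856,.0022,.015])
p,d=robot.capture('wrist'); cv2.imwrite('pics/w10.png',cv2.resize(p[:,:,::-1][0:260,120:420],None,fx=2.5,fy=2.5,interpolation=cv2.INTER_CUBIC))
E
```

```text
t 13.48 pos [ 0.6277 -0.      0.0602] op 0.0925 F [-0.5  0.1 -0. ]
[[ 0.7    0.029 -0.713]
 [ 0.018 -1.    -0.023]
 [-0.714  0.003 -0.7  ]]
q [-0.07  1.01  1.13 -0.08  1.79  1.49]
turn units [ 0.01 -0.05 -0.04]
 tool delta mm [ 2.8 -3.6 61.6] units [ 0.11 -0.14  2.47]
```

View pics/w10.png

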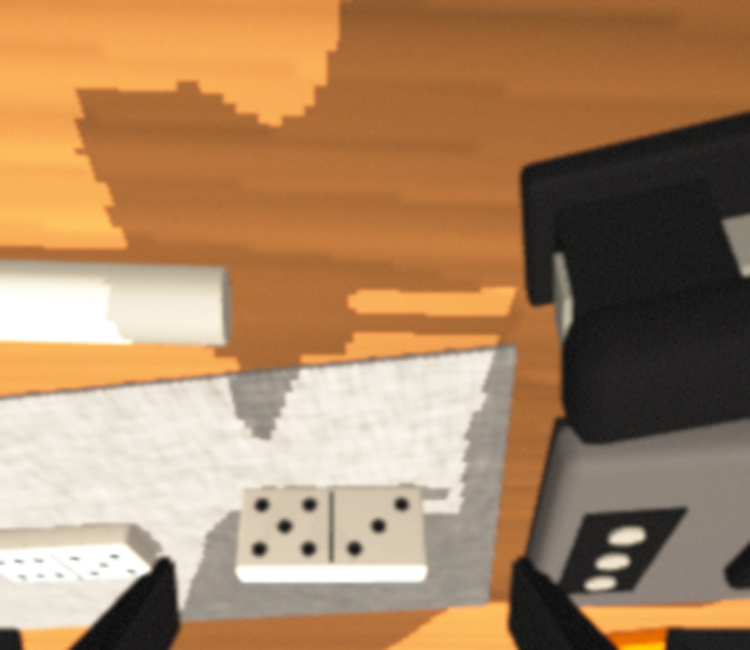

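```bash
python3 - <<'E'
from h import *
st=robot.state()
d=np.load('pics/scene0.npy')
for p in [(248,282),(246,290),(230,305),(213,325)]: print(p,at('scene',p,d[p[1],p[0]]))
for x,y in [(525,170),(525,300),(570,440),(555,185)]: print(onz('wrist',(120+x/2.5,y/2.5),.05,st),onz('wrist',(120+x/2.5,y/2.5),.0,st))
E
```

```text
(248, 282) [ 0.71833225 -0.04482866  0.05413045]
(246, 290) [ 0.71921604 -0.05280687  0.01365787]
(230, 305) [ 0.73951497 -0.11827867  0.04610957]
(213, 325) [ 0.74486022 -0.17808477  0.00880519]
[ 0.75445564 -0.01776965  0.05      ] [ 0.71745725 -0.03446429  0.        ]
[ 0.73304638 -0.02361132  0.05      ] [ 0.68074708 -0.04448091  0.        ]
[ 0.69447037 -0.04317628  0.05      ] [ 0.61460129 -0.0780287   0.        ]
[ 0.7525119  -0.02196529  0.05      ] [ 7.14124341e-01 -4.16584971e-02 -1.38777878e-17]
```

The stapler (about x 0.70–0.77, y < -0.04, top 0.054) would be fairly near the gripper body at -45°. I'll use about -38° for more clearance.

Call:
carry_out(
  deltas=[-0.95, 0, 0, 0, 0, 0.6, 0, -0.95, 0, 0, 0, 0, 0.6, 0, -0.95, 0, 0, 0, 0, 0, 0],
)

```text
time_s: 13.78
ee_pos: [0.6265, 0.0027, 0.0641]
ee_rot: [0.008, 0.944, 0.014, -0.329]
wrist_force: [-1.5, 0.2, 0.3]
opening: 0.0923
```

```bash
python3 - <<'E'
from h import *
info(); go([.5856,.0022,.045]);go([.5856,.0022,.015])
E
```

```text
t 13.78 pos [0.6265 0.0027 0.0641] op 0.0923 F [-1.5  0.2  0.3]
[[ 0.783  0.031 -0.622]
 [ 0.02  -1.    -0.024]
 [-0.622  0.006 -0.783]]
q [-0.07  0.94  1.22 -0.07  1.65  1.49]
 tool delta mm [-20.2  -0.9  40.4] units [-0.81 -0.04  1.62]
 tool delta mm [-1.5 -1.1 63.9] units [-0.06 -0.04  2.56]
```

Call:
carry_out(
  deltas=[-0.95, 0, 0, 0.5, 0, 0, 0, -0.95, 0, 0, 0.5, 0, 0, 0, -0.95, -0.03, 0, 0.5, 0, 0, 0, -0.95, 0, 0, 0.5, 0, 0, 0, -0.95, 0, 0, 0.3, 0, 0, 0, -0.95, 0, 0, 0, 0, 0, 0, -0.95, 0, 0, 0, 0, 0, 0],
)

```text
time_s: 14.37
ee_pos: [0.5903, 0.0002, 0.0182]
ee_rot: [0.009, 0.943, 0.013, -0.332]
wrist_force: [0.6, 0.3, 0.2]
opening: 0.0928
```

```bash
python3 - <<'E'
from h import *
info(); go([.5856,.0022,.015])
p,d=robot.capture('wrist'); cv2.imwrite('pics/w11.png',cv2.resize(p[:,:,::-1][100:360,120:420],None,fx=2.5,fy=2.5,interpolation=cv2.INTER_CUBIC))
E
```

```text
t 14.37 pos [5.903e-01 2.000e-04 1.820e-02] op 0.0928 F [0.6 0.3 0.2]
[[ 0.779  0.03  -0.627]
 [ 0.018 -1.    -0.026]
 [-0.627  0.009 -0.779]]
q [-0.08  0.96  1.34 -0.07  1.52  1.5 ]
 tool delta mm [-1.6 -2.2  5.4] units [-0.06 -0.09  0.22]
```

View pics/w11.png

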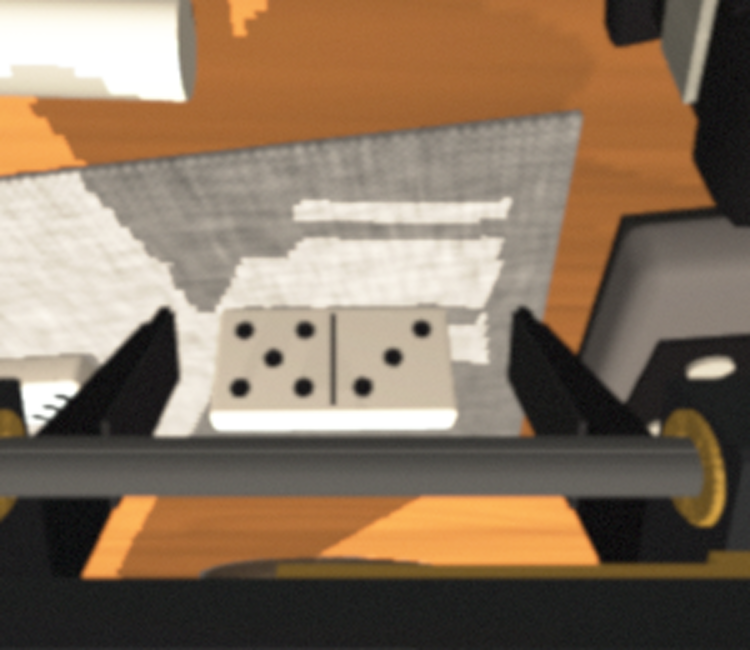

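The fingers straddle the tile, which sits about 2 mm to the left. I'll correct that and close.

Call:
carry_out(
  deltas=[-0.95, -0.04, -0.1, 0.2, 0, 0, 0, -0.95, 0, 0, 0, 0, 0, 0, -0.4, 0, 0, 0, 0, 0, 0, -0.3, 0, 0, 0, 0, 0, 0, 1, 0, 0, 0, 0, 0, 0, 1, 0, 0, 0, 0, 0, 0, 1, 0, 0, 0, 0, 0, 0, 1, 0, 0, 0, 0, 0, 0],
)

```text
time_s: 15.08
ee_pos: [0.5863, 0.002, 0.0147]
ee_rot: [0.01, 0.943, 0.012, -0.332]
wrist_force: [-0.2, -0.2, 0.5]
opening: 0.0676
```

```bash
python3 - <<'E'
from h import *
info()
p,d=robot.capture('wrist'); cv2.imwrite('pics/w12.png',cv2.resize(p[:,:,::-1][100:360,120:420],None,fx=2.5,fy=2.5,interpolation=cv2.INTER_CUBIC))
E
```

```text
t 15.08 pos [0.5863 0.002  0.0147] op 0.0676 F [-0.2 -0.2  0.5]
[[ 0.779  0.03  -0.627]
 [ 0.017 -1.    -0.026]
 [-0.627  0.01  -0.779]]
q [-0.08  0.96  1.35 -0.07  1.51  1.5 ]
```

View pics/w12.png

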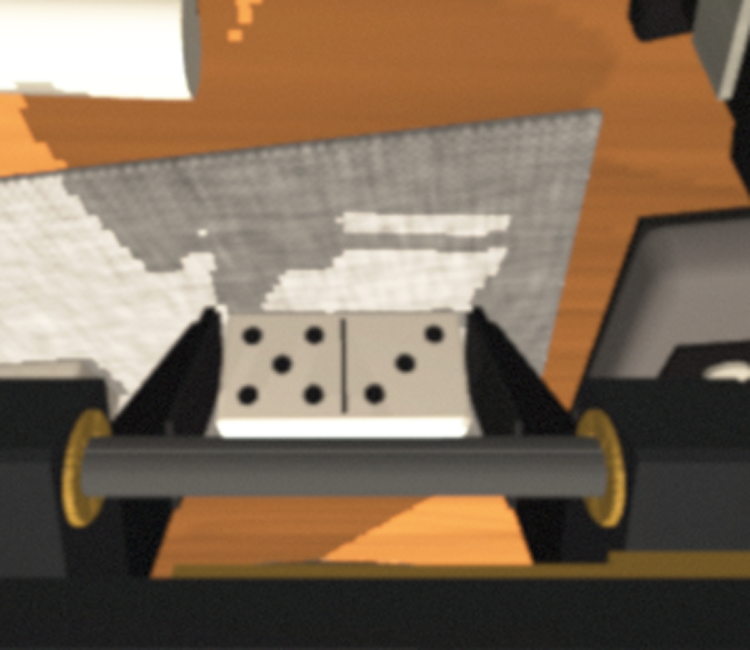

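Gripped at a 67.6 mm opening. I'll lift, shift +y and rotate.

Call:
carry_out(
  deltas=[1, -0.33, 0, -0.41, 0, 0, 0, 1, -0.33, -0.3, -0.41, 0, 0, 0, 1, -0.33, -0.4, -0.41, 0, 0, 0, 1, -0.33, -0.4, -0.41, 0, 0, 0, 1, -0.33, -0.2, -0.41, 0, 0, 0, 1, 0, 0, 0, 0, 1, 0, 1, 0, 0, 0, 0, 1, 0, 1, 0, 0, 0, 0, 1, 0, 1, 0, 0, 0, 0, 1, 0, 1, 0, 0, 0, 0, 1, 0, 1, 0, 0, 0, 0, 1, 0, 1, 0, 0, 0, 0, 1, 0],
)

```text
time_s: 16.13
ee_pos: [0.5855, 0.0359, 0.082]
ee_rot: [0.005, 1.0, 0.015, 0.014]
wrist_force: [0.6, -0.3, -0.5]
opening: 0.0671
```

Call:
carry_out(
  deltas=[1, 0, 0, 0, 0, 0.5, 0, 1, 0, 0, 0, 0, 0.5, 0, 1, 0, 0, 0, 0, 0.5, 0, 1, 0, 0, 0, 0, 0.5, 0, 1, 0, 0, 0, 0, 0.5, 0, 1, 0, 0, 0, 0, 0.5, 0, 1, 0, 0, 0, 0, 0.5, 0, 1, 0, 0, 0, 0, 0.5, 0, 1, 0, 0, 0, 0, 0.5, 0, 1, 0, 0, 0, 0, 0.5, 0, 1, 0, 0, 0, 0, 0.5, 0, 1, 0, 0, 0, 0, 0.5, 0],
)

```text
time_s: 17.13
ee_pos: [0.5872, 0.0418, 0.0837]
ee_rot: [-0.014, 0.972, 0.02, 0.235]
wrist_force: [0.6, -0.8, -0.0]
opening: 0.0674
```

```bash
cat >> h.py <<'E'
R1=np.array([[0.779,0.03,-0.627],[0.017,-1,-0.026],[-0.627,0.01,-0.779]]); u_,_,v_=np.linalg.svd(R1); R1=u_@v_
R2=R1@Ro.from_rotvec([0,np.pi/2,0]).as_matrix()
E
python3 - <<'E'
from h import *
info();turn(R2)
E
```

```text
t 17.13 pos [0.5872 0.0418 0.0837] op 0.0674 F [ 0.6 -0.8 -0. ]
[[ 0.889  0.045  0.456]
 [ 0.032 -0.999  0.036]
 [ 0.457 -0.018 -0.889]]
q [-0.07  0.53  2.1   0.99  0.08  0.48]
turn units [-0.31  4.18 -0.05]
```

Call:
carry_out(
  deltas=[1, 0, 0, 0, 0, 0.4, 0, 1, 0, 0, 0, 0, 0.4, 0, 1, 0, 0, 0, 0, 0.4, 0, 1, 0, 0, 0, 0, 0.4, 0, 1, 0, 0, 0, 0, 0.4, 0, 1, 0, 0, 0, 0, 0.4, 0, 1, 0, 0, 0, 0, 0.4, 0, 1, 0, 0, 0, 0, 0.4, 0],
)

```text
time_s: 17.8
ee_pos: [0.5856, 0.0516, 0.0828]
ee_rot: [-0.033, 0.957, 0.023, 0.287]
wrist_force: [0.1, 0.8, -1.2]
opening: 0.0675
```

```bash
python3 - <<'E'
from h import *
info();turn(R2)
E
```

```text
t 17.8 pos [0.5856 0.0516 0.0828] op 0.0675 F [ 0.1  0.8 -1.2]
[[ 0.834  0.062  0.549]
 [ 0.025 -0.997  0.076]
 [ 0.552 -0.05  -0.833]]
q [-0.08  0.54  2.17  2.45  0.19 -0.98]
turn units [-0.66  3.08 -0.16]
```

Call:
carry_out(
  deltas=[1, 0, 0, 0, -0.1, 0.5, -0.03, 1, 0, 0, 0, -0.1, 0.5, -0.03, 1, 0, 0, 0, -0.1, 0.5, -0.03, 1, 0, 0, 0, -0.1, 0.5, -0.03, 1, 0, 0, 0, -0.1, 0.5, -0.03, 1, 0, 0, 0, -0.1, 0.5, -0.03, 1, 0, 0, 0, 0, 0, 0],
)

```text
time_s: 18.38
ee_pos: [0.5839, 0.0527, 0.0812]
ee_rot: [-0.008, 0.907, 0.018, 0.421]
wrist_force: [0.4, 0.9, -0.3]
opening: 0.0675
```

```bash
python3 - <<'E'
from h import *
info();turn(R2)
E
```

```text
t 18.38 pos [0.5839 0.0527 0.0812] op 0.0675 F [ 0.4  0.9 -0.3]
[[ 0.645  0.039  0.763]
 [ 0.026 -0.999  0.029]
 [ 0.763  0.001 -0.646]]
q [-0.06  0.63  2.34  3.03  0.7  -1.55]
turn units [-0.13  0.24 -0.01]
```

Call:
carry_out(
  deltas=[1, 0, 0, 0, -0.13, 0.24, 0, 1, 0, 0, 0, 0, 0, 0],
)

```text
time_s: 18.55
ee_pos: [0.5847, 0.0526, 0.0815]
ee_rot: [-0.002, 0.902, 0.015, 0.431]
wrist_force: [0.4, 0.3, -0.3]
opening: 0.0675
```

```bash
python3 - <<'E'
from h import *
info();turn(R2);go([.582,.005,.04]);go([.582,.005,.0165])
p,d=robot.capture('wrist'); cv2.imwrite('pics/w13.png',p[:,:,::-1])
E
```

```text
t 18.55 pos [0.5847 0.0526 0.0815] op 0.0675 F [ 0.4  0.3 -0.3]
[[ 0.628  0.029  0.778]
 [ 0.025 -1.     0.017]
 [ 0.778  0.009 -0.629]]
q [-0.05  0.65  2.35  3.06  0.75 -1.57]
turn units [ 0.    0.02 -0.01]
 tool delta mm [-35.1  47.1  23.2] units [-1.41  1.88  0.93]
 tool delta mm [-53.4  46.9  38. ] units [-2.14  1.88  1.52]
```

View pics/w13.png

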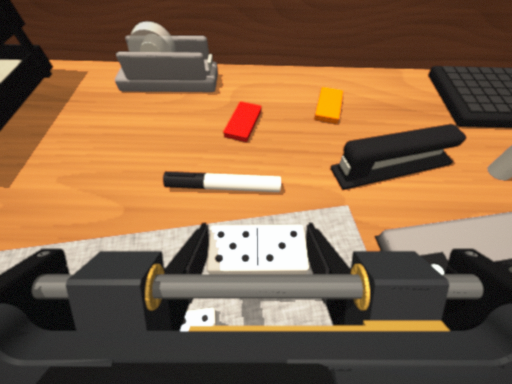

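The held domino's spots now face up, at (258,247). Lowering it.

Call:
carry_out(
  deltas=[1, -0.35, 0.47, 0.23, 0, 0, 0, 1, -0.35, 0.47, 0.23, 0, 0, 0, 1, -0.35, 0.47, 0.23, 0, 0, 0, 1, -0.36, 0.47, 0.24, 0, 0, 0, 1, 0, 0, 0, 0, 0, 0, 1, -0.24, 0, 0.2, 0, 0, 0, 1, -0.24, 0, 0.2, 0, 0, 0, 1, -0.16, 0, 0.12, 0, 0, 0, 1, 0, 0, 0, 0, 0, 0, 1, 0, 0, 0, 0, 0, 0],
)

```text
time_s: 19.43
ee_pos: [0.5816, 0.0049, 0.0185]
ee_rot: [-0.002, 0.903, 0.015, 0.43]
wrist_force: [-0.5, 0.1, 0.0]
opening: 0.0674
```

```bash
python3 - <<'E'
from h import *
info();turn(R2);go([.582,.005,.014])
E
```

```text
t 19.43 pos [0.5816 0.0049 0.0185] op 0.0674 F [-0.5  0.1  0. ]
[[ 0.629  0.029  0.777]
 [ 0.026 -1.     0.017]
 [ 0.777  0.009 -0.63 ]]
q [-0.18  0.82  2.37  2.95  0.94 -1.59]
turn units [-0.    0.04 -0.01]
 tool delta mm [-3.2 -0.1  3.1] units [-0.13 -0.    0.13]
```

Call:
carry_out(
  deltas=[1, -0.06, 0, 0.05, 0, 0, 0, 1, -0.05, 0, 0.04, 0, 0, 0, 1, 0, 0, 0, 0, 0, 0],
)

```text
time_s: 19.68
ee_pos: [0.5818, 0.0046, 0.0156]
ee_rot: [-0.002, 0.902, 0.015, 0.431]
wrist_force: [-0.2, 1.3, 3.1]
opening: 0.0678
```

Call:
carry_out(
  deltas=[1, -0.04, 0, 0.03, 0, 0, 0, 1, 0, 0, 0, 0, 0, 0],
)

```text
time_s: 19.85
ee_pos: [0.5818, 0.0045, 0.0153]
ee_rot: [-0.002, 0.902, 0.015, 0.432]
wrist_force: [-6.3, 0.9, 13.1]
opening: 0.0679
```

Contact, with 13 N on the mat. Releasing, then backing out along the axis.

Call:
carry_out(
  deltas=[1, 0.02, 0, -0.02, 0, 0, 0, 1, 0, 0, 0, 0, 0, 0, -0.6, 0, 0, 0, 0, 0, 0, -0.8, 0, 0, 0, 0, 0, 0, -0.95, 0, 0, 0, 0, 0, 0, -0.95, 0, 0, 0, 0, 0, 0, -0.95, 0, 0, -0.3, 0, 0, 0, -0.95, 0, 0, -0.7, 0, 0, 0, -0.95, 0, 0, -1, 0, 0, 0, -0.95, 0, 0, -1, 0, 0, 0, -0.95, 0, 0, 0, 0, 0, 0],
)

```text
time_s: 20.77
ee_pos: [0.5199, 0.0034, 0.0635]
ee_rot: [-0.002, 0.903, 0.015, 0.43]
wrist_force: [0.8, -0.1, -0.2]
opening: 0.0929
```

```bash
python3 - <<'E'
from h import *
info()
p,d=robot.capture('wrist'); cv2.imwrite('pics/w14.png',p[:,:,::-1]);p,d=robot.capture('scene'); cv2.imwrite('pics/s14.png',cv2.resize(p[:,:,::-1][150:310,140:320],None,fx=4,fy=4))
E
```

```text
t 20.77 pos [0.5199 0.0034 0.0635] op 0.0929 F [ 0.8 -0.1 -0.2]
[[ 0.63   0.028  0.776]
 [ 0.025 -1.     0.016]
 [ 0.776  0.009 -0.631]]
q [-0.22  0.71  2.52  2.92  0.98 -1.61]
```

View pics/w14.png

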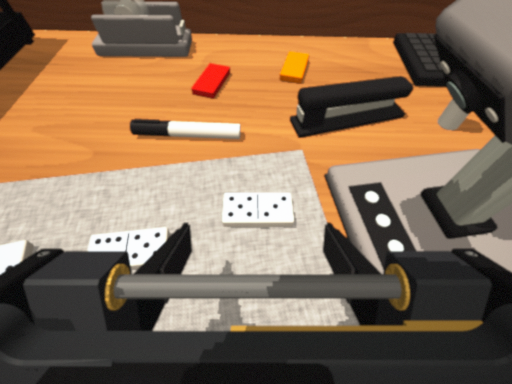

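View pics/s14.png

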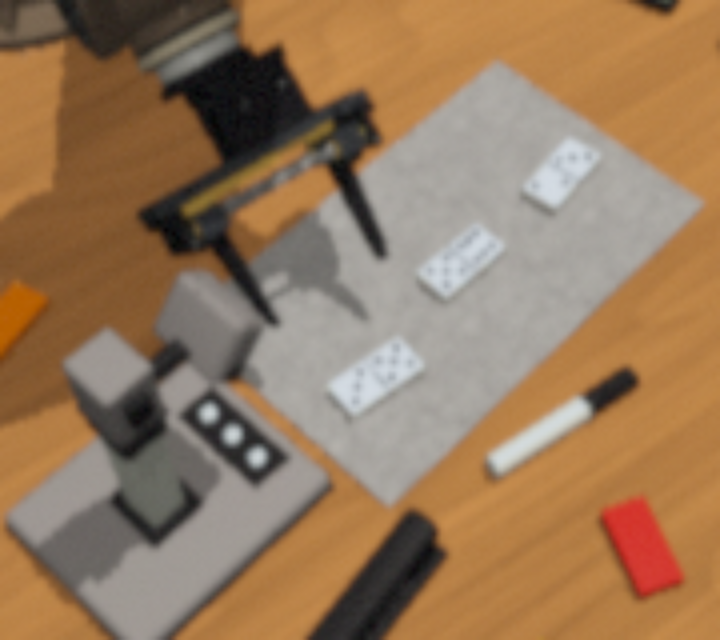

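The domino lies flat with its spots up at (258,208) in the wrist view, and the bystanders have not moved. Next I'll raise the arm clear and turn the tool upright for the camera grip.

Call:
carry_out(
  deltas=[-0.95, 0.78, -0.3, -0.63, 0, 0, 0, -0.95, 0.78, -0.3, -0.63, 0, 0, 0, -0.95, 0.78, -0.3, -0.63, 0, 0, 0, -0.95, 0.78, -0.3, -0.63, 0, 0, 0, -0.95, 0.78, 0, -0.63, 0, 0, 0, -0.95, 0.78, 0, -0.63, 0, 0, 0, -0.95, 0.78, 0, -0.63, 0, 0, 0, -0.95, 0.78, 0, -0.63, 0, 0, 0, -0.95, 0.78, 0, -0.63, 0, 0, 0, -0.95, 0.78, 0, -0.63, 0, 0, 0],
)

```text
time_s: 21.7
ee_pos: [0.5237, 0.0381, 0.2901]
ee_rot: [-0.007, 0.902, 0.017, 0.431]
wrist_force: [0.3, 0.9, -0.8]
opening: 0.0928
```

Call:
carry_out(
  deltas=[-0.95, 0, 0, 0, 0, -0.75, 0, -0.95, 0, 0, 0, 0, -0.75, 0, -0.95, 0, 0, 0, 0, -0.75, 0, -0.95, 0, 0, 0, 0, -0.75, 0, -0.95, 0, 0, 0, 0, -0.75, 0, -0.95, 0, 0, 0, 0, -0.75, 0, -0.95, 0, 0, 0, 0, -0.75, 0, -0.95, 0, 0, 0, 0, -0.75, 0, -0.95, 0, 0, 0, 0, -0.75, 0, -0.95, 0, 0, 0, 0, -0.75, 0, -0.95, 0, 0, 0, 0, -0.75, 0, -0.95, 0, 0, 0, 0, -0.75, 0],
)

```text
time_s: 22.7
ee_pos: [0.5265, 0.0613, 0.2897]
ee_rot: [-0.039, 0.969, 0.042, 0.239]
wrist_force: [-1.5, 0.4, 0.2]
opening: 0.0928
```

```bash
cat >> h.py <<'E'
def Rv(yaw): # tool down, tool y at yaw
    y=np.array([np.cos(yaw),np.sin(yaw),0]); z=np.array([0,0,-1.]); return np.stack([np.cross(y,z),y,z],1)
E
python3 - <<'E'
from h import *
info();turn(Rv(np.radians(10)))
E
```

```text
t 22.7 pos [0.5265 0.0613 0.2897] op 0.0928 F [-1.5  0.4  0.2]
[[ 0.882  0.1    0.46 ]
 [ 0.063 -0.993  0.095]
 [ 0.466 -0.055 -0.883]]
q [-0.08  0.12  2.    0.24  0.57  1.23]
turn units [  3.58  -4.15 -16.22]
```

Call:
carry_out(
  deltas=[-0.95, 0, 0, 0, 0.21, -0.245, -0.955, -0.95, 0, 0, 0, 0.21, -0.245, -0.955, -0.95, 0, 0, 0, 0.21, -0.245, -0.955, -0.95, 0, 0, 0, 0.21, -0.245, -0.955, -0.95, 0, 0, 0, 0.21, -0.245, -0.955, -0.95, 0, 0, 0, 0.21, -0.245, -0.955, -0.95, 0, 0, 0, 0.21, -0.245, -0.955, -0.95, 0, 0, 0, 0.21, -0.245, -0.955, -0.95, 0, 0, 0, 0.21, -0.245, -0.955, -0.95, 0, 0, 0, 0.21, -0.245, -0.955, -0.95, 0, 0, 0, 0.21, -0.245, -0.955, -0.95, 0, 0, 0, 0.21, -0.245, -0.955],
)

```text
time_s: 23.7
ee_pos: [0.5269, 0.0618, 0.2893]
ee_rot: [-0.012, 0.801, 0.593, 0.08]
wrist_force: [-0.1, 0.1, 0.2]
opening: 0.093
```

Call:
carry_out(
  deltas=[-0.95, 0, 0, 0, 0.21, -0.245, -0.955, -0.95, 0, 0, 0, 0.21, -0.245, -0.955, -0.95, 0, 0, 0, 0.21, -0.245, -0.955, -0.95, 0, 0, 0, 0.21, -0.245, -0.955, -0.95, 0, 0, 0, 0.21, -0.245, -0.955, -0.95, 0, 0, 0, 0, 0, 0],
)

```text
time_s: 24.2
ee_pos: [0.527, 0.0623, 0.2891]
ee_rot: [0.001, 0.64, 0.768, 0.001]
wrist_force: [-0.4, 0.2, 0.7]
opening: 0.0925
```

```bash
python3 - <<'E'
from h import *
info();turn(Rv(np.radians(10))); go([.5755,-.183,.29])
E
```

```text
t 24.2 pos [0.527  0.0623 0.2891] op 0.0925 F [-0.4  0.2  0.7]
[[-0.181  0.984  0.003]
 [ 0.984  0.181 -0.001]
 [-0.001  0.003 -1.   ]]
q [-0.01  0.28  1.69 -0.    1.17 -0.19]
turn units [0.03 0.01 0.07]
 tool delta mm [-250.1    3.4   -0.5] units [-10.     0.13  -0.02]
```

Call:
carry_out(
  deltas=[-0.95, -1, 0, 0, 0.03, 0.01, 0.07, -0.95, -1, 0, 0, 0, 0, 0, -0.95, -1, 0, 0, 0, 0, 0, -0.95, -1, 0.05, 0, 0, 0, 0, -0.95, -1, 0.05, 0, 0, 0, 0, -0.95, -1, 0.05, 0, 0, 0, 0, -0.95, -0.5, 0, 0, 0, 0, 0, -0.95, 0, 0, 0, 0, 0, 0],
)

```text
time_s: 24.87
ee_pos: [0.5579, -0.0997, 0.289]
ee_rot: [0.0, 0.646, 0.763, 0.001]
wrist_force: [-0.7, 0.1, 0.1]
opening: 0.0928
```

```bash
python3 - <<'E'
from h import *
info();turn(Rv(np.radians(10)))
st=robot.state();p,d=robot.capture('wrist'); cv2.imwrite('pics/w15.png',p[:,:,::-1]);np.save('pics/w15.npy',d)
E
```

```text
t 24.87 pos [ 0.5579 -0.0997  0.289 ] op 0.0928 F [-0.7  0.1  0.1]
[[-0.164  0.986  0.001]
 [ 0.986  0.164  0.001]
 [ 0.001  0.001 -1.   ]]
q [-0.29  0.34  1.6   0.    1.2  -0.46]
turn units [ 0.01 -0.01 -0.1 ]
```

View pics/w15.png

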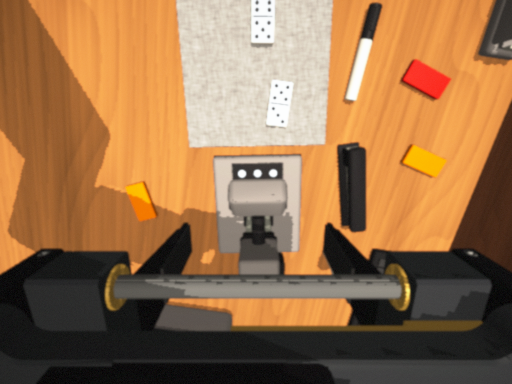

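The view shows the pod at (258,193), the grip top at about (260,262), and the domino at (280,104) spots up. I'll zoom in on the grip.

```bash
python3 - <<'E'
from h import *
im=cv2.imread('pics/w15.png'); cv2.imwrite('pics/c15.png',cv2.resize(im[170:280,205:315],None,fx=5,fy=5,interpolation=cv2.INTER_CUBIC))
E
```

```text
(no output)
```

View pics/c15.png

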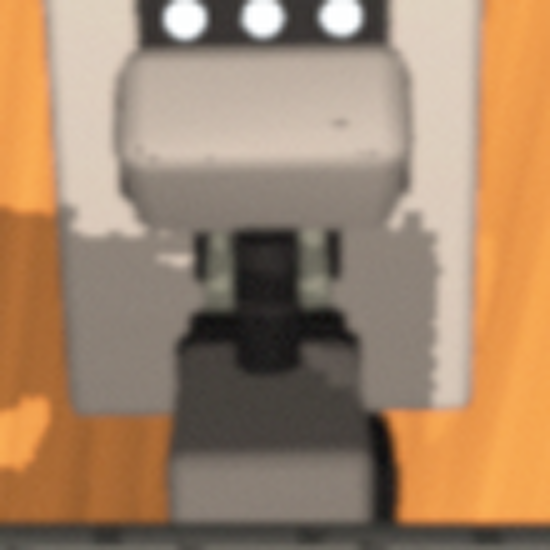

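```bash
python3 - <<'E'
from h import *
st=robot.state()
f=lambda x,y,z: onz('wrist',(205+x/5,170+y/5),z,st)
a,b=f(168,454,.213),f(371,452,.213); print(a,b,np.linalg.norm(a-b),np.degrees(np.arctan2(*(b-a)[[1,0]])))
yv=np.array([-np.sin(np.radians(10)),np.cos(np.radians(10)),0])
c=(a+b)/2-.019*yv; print('grip centre',c)
# pod top
a,b=f(118,110,.21),f(408,110,.21); print('pod',a,b,np.linalg.norm(a-b),(a+b)/2-.074*yv)
# foot front corners z .02
a,b=f(48,-70,.02),f(480,-70,.02); print('foot',a,b,np.linalg.norm(a-b))
d=np.load('pics/w15.npy'); print('depth pt',at('wrist',(258,266),d[266,258],st))
E
```

```text
[ 0.54942238 -0.16421184  0.213     ] [ 0.5909408  -0.15687799  0.213     ] 0.042161176229777116 10.017440856379084
grip centre [ 0.5734809  -0.17925626  0.213     ]
pod [ 0.52905471 -0.09310665  0.21      ] [ 0.58451827 -0.08390416  0.21      ] 0.05622181688013707 [ 0.56963646 -0.16138118  0.21      ]
foot [ 0.48672969 -0.0931902   0.02      ] [ 0.62690062 -0.06988616  0.02      ] 0.14209492795239795
depth pt [ 0.57048059 -0.1679187   0.21145168]
```

```bash
python3 - <<'E'
from h import *
turn(Rv(np.radians(10)));go([.574,-.181,.289]); go([.574,-.181,.168])
E
```

```text
turn units [ 0.01 -0.01 -0.09]
 tool delta mm [-84.2   2.6   0. ] units [-3.37  0.1   0.  ]
 tool delta mm [-84.4   2.5 121. ] units [-3.37  0.1   4.84]
```

Call:
carry_out(
  deltas=[-1, -0.8, 0.02, 0, 0, 0, -0.09, -1, -0.8, 0.02, 0, 0, 0, 0, -1, -0.8, 0.03, 0, 0, 0, 0, -1, -0.77, 0.03, 0, 0, 0, 0, -1, 0, 0, 0, 0, 0, 0, -1, 0, 0, 0, 0, 0, 0],
)

```text
time_s: 25.42
ee_pos: [0.5737, -0.1746, 0.2892]
ee_rot: [-0.0, 0.642, 0.767, 0.001]
wrist_force: [-0.4, -0.4, 0.1]
opening: 0.0952
```

```bash
python3 - <<'E'
from h import *
info();turn(Rv(np.radians(10))); go([.574,-.181,.168])
for n in ['side','scene']:
    p,d=robot.capture(n); b=(210,150,350,290) if n=='side' else (130,170,270,290)
    cv2.imwrite(f'pics/{n}16.png',cv2.resize(p[:,:,::-1][b[1]:b[3],b[0]:b[2]],None,fx=4,fy=4,interpolation=cv2.INTER_CUBIC))
E
```

```text
t 25.42 pos [ 0.5737 -0.1746  0.2892] op 0.0952 F [-0.4 -0.4  0.1]
[[-0.176  0.984  0.001]
 [ 0.984  0.176  0.001]
 [ 0.001  0.001 -1.   ]]
q [-0.41  0.39  1.52  0.    1.23 -0.58]
turn units [ 0.01 -0.01  0.03]
 tool delta mm [ -6.5  -1.  121.2] units [-0.26 -0.04  4.85]
```

View pics/side16.png

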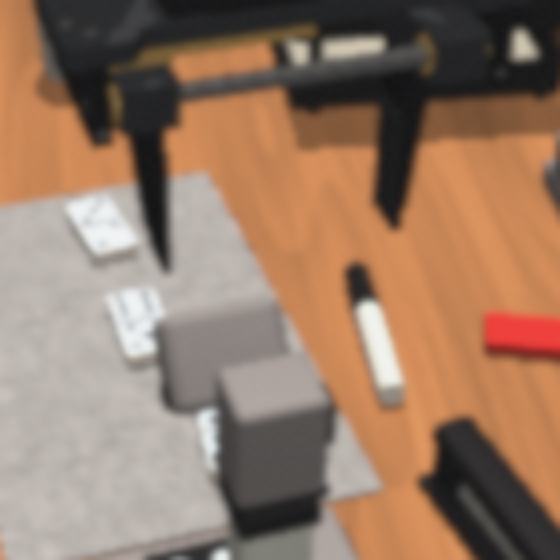

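View pics/scene16.png

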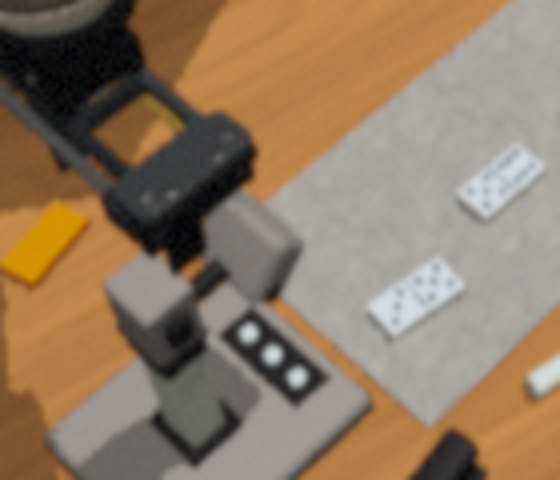

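```bash
python3 - <<'E'
from h import *
print(onz('side',(210+279/4,150+245/4),.289), onz('side',(210+165/4,150+268/4),.289), onz('side',(210+393/4,150+222/4),.289))
P=[(219,378),(311,357),(331,400),(229,423)]
S=np.array([onz('side',(210+x/4,150+y/4),.213) for x,y in P]);print(S,S.mean(0))
P=[(106,285),(153,254),(200,300),(155,333)]
S=np.array([onz('scene',(130+x/4,170+y/4),.213) for x,y in P]);print(S,S.mean(0))
E
```

```text
[ 0.57583037 -0.18132043  0.289     ] [ 0.52742258 -0.19140204  0.289     ] [ 0.62632822 -0.17080353  0.289     ]
[[ 0.55142025 -0.1746352   0.213     ]
 [ 0.59462997 -0.16537123  0.213     ]
 [ 0.5983605  -0.19494894  0.213     ]
 [ 0.5521898  -0.20411949  0.213     ]] [ 0.57415013 -0.18476872  0.213     ]
[[ 0.5620233  -0.20060874  0.213     ]
 [ 0.55956416 -0.16738327  0.213     ]
 [ 0.60445207 -0.16043805  0.213     ]
 [ 0.6081078  -0.19278848  0.213     ]] [ 0.58353683 -0.18030463  0.213     ]
```

The estimates agree at about (0.5735, -0.180). Descending to button height.

Call:
carry_out(
  deltas=[-1, -0.2, -0.02, 0.5, 0, 0, 0, -1, 0, 0, 0.6, 0, 0, 0, -1, 0, 0, 0.6, 0, 0, 0, -1, 0, 0, 0.6, 0, 0, 0, -1, 0, 0, 0.6, 0, 0, 0, -1, 0, 0, 0.6, 0, 0, 0, -1, 0, 0, 0.6, 0, 0, 0, -1, 0, 0, 0.6, 0, 0, 0, -1, 0, 0, 0.15, 0, 0, 0, -1, 0, 0, 0, 0, 0, 0, -1, 0, 0, 0, 0, 0, 0],
)

```text
time_s: 26.43
ee_pos: [0.5745, -0.1797, 0.169]
ee_rot: [0.0, 0.641, 0.768, 0.001]
wrist_force: [0.1, 0.1, 1.0]
opening: 0.0951
```

```bash
python3 - <<'E'
from h import *
info();turn(Rv(np.radians(10))); go([.5735,-.180,.168])
p,d=robot.capture('wrist'); cv2.imwrite('pics/w17.png',p[:,:,::-1])
for n in ['side','scene']:
    p,d=robot.capture(n); b=(210,150,350,290) if n=='side' else (130,170,270,290)
    cv2.imwrite(f'pics/{n}17.png',cv2.resize(p[:,:,::-1][b[1]:b[3],b[0]:b[2]],None,fx=4,fy=4,interpolation=cv2.INTER_CUBIC))
E
```

```text
t 26.43 pos [ 0.5745 -0.1797  0.169 ] op 0.0951 F [0.1 0.1 1. ]
[[-0.178  0.984  0.002]
 [ 0.984  0.178  0.   ]
 [ 0.     0.002 -1.   ]]
q [-0.41  0.51  1.67  0.    0.96 -0.59]
turn units [ 0.02 -0.    0.05]
 tool delta mm [-0.2 -1.1  1. ] units [-0.01 -0.04  0.04]
```

View pics/side17.png

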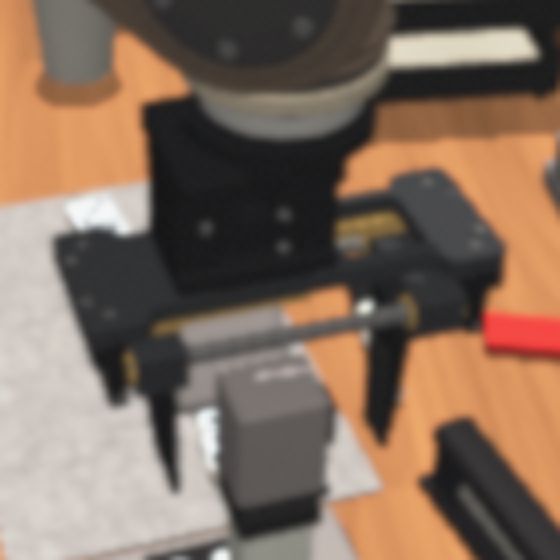

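View pics/w17.png

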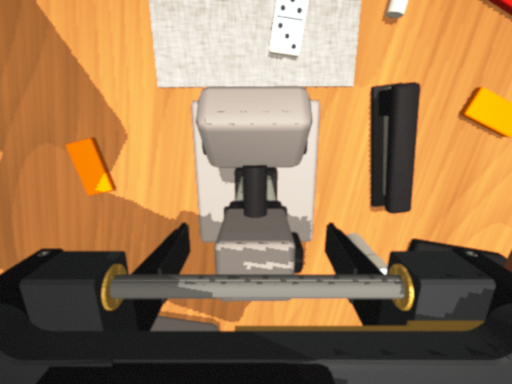

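The fingers straddle the grip, whose centre is at column 255 against the tool's 257, about 1–1.5 mm off. I'll correct that and close gently.

Call:
carry_out(
  deltas=[-1, 0, -0.05, 0.04, 0, 0, 0.05, -1, 0, 0, 0, 0, 0, 0, -0.2, 0, 0, 0, 0, 0, 0, 0, 0, 0, 0, 0, 0, 0, 1, 0, 0, 0, 0, 0, 0, 1, 0, 0, 0, 0, 0, 0, 1, 0, 0, 0, 0, 0, 0, 1, 0, 0, 0, 0, 0, 0],
  grip_force=20,
)

```text
time_s: 27.25
ee_pos: [0.573, -0.1805, 0.1673]
ee_rot: [0.0, 0.643, 0.766, 0.001]
wrist_force: [0.5, 0.5, -0.5]
opening: 0.0605
```

```bash
python3 - <<'E'
from h import *
info(); print(robot.state()['ft_torque'])
E
```

```text
t 27.25 pos [ 0.573  -0.1805  0.1673] op 0.0605 F [ 0.5  0.5 -0.5]
[[-0.173  0.985  0.001]
 [ 0.985  0.173  0.001]
 [ 0.     0.001 -1.   ]]
q [-0.42  0.51  1.67  0.    0.96 -0.59]
[-0.0196342  -0.00861073  0.00701572]
```

Still closing, at 60.5 mm.

Call:
carry_out(
  deltas=[1, 0, 0, 0, 0, 0, 0, 1, 0, 0, 0, 0, 0, 0, 1, 0, 0, 0, 0, 0, 0, 1, 0, 0, 0, 0, 0, 0],
)

```text
time_s: 27.58
ee_pos: [0.5732, -0.1805, 0.1673]
ee_rot: [0.0, 0.643, 0.766, 0.001]
wrist_force: [2.6, -0.1, -0.6]
opening: 0.0438
```

Call:
carry_out(
  deltas=[1, 0, 0, 0, 0, 0, 0, 1, 0, 0, 0, 0, 0, 0, 1, 0, 0, 0, 0, 0, 0],
  grip_force=40,
)

```text
time_s: 27.83
ee_pos: [0.5732, -0.1805, 0.1673]
ee_rot: [0.0, 0.643, 0.766, 0.001]
wrist_force: [3.9, 0.8, -1.4]
opening: 0.0439
```

```bash
python3 - <<'E'
from h import *
info(); print(robot.state()['ft_torque'])
E
```

```text
t 27.83 pos [ 0.5732 -0.1805  0.1673] op 0.0439 F [ 3.9  0.8 -1.4]
[[-0.173  0.985  0.001]
 [ 0.985  0.173  0.   ]
 [ 0.     0.001 -1.   ]]
q [-0.42  0.51  1.67  0.    0.96 -0.59]
[-0.03968441 -0.61073217  0.54044771]
```

The opening is 43.9 mm, so the button is flush and squeezed in, with little side force. Pulling up.

Call:
carry_out(
  deltas=[1, 0, 0, -0.2, 0, 0, 0, 1, 0, 0, -0.4, 0, 0, 0, 1, 0, 0, -0.4, 0, 0, 0, 1, 0, 0, -0.4, 0, 0, 0, 1, 0, 0, -0.4, 0, 0, 0, 1, 0, 0, -0.4, 0, 0, 0, 1, 0, 0, -0.4, 0, 0, 0, 1, 0, 0, -0.4, 0, 0, 0, 1, 0, 0, -0.4, 0, 0, 0, 1, 0, 0, -0.2, 0, 0, 0, 1, 0, 0, 0, 0, 0, 0],
)

```text
time_s: 28.75
ee_pos: [0.5732, -0.1805, 0.258]
ee_rot: [0.001, 0.643, 0.766, 0.001]
wrist_force: [6.9, 0.3, -1.7]
opening: 0.0441
```

```bash
python3 - <<'E'
from h import *
info(); print(robot.state()['ft_torque'])
E
```

```text
t 28.75 pos [ 0.5732 -0.1805  0.258 ] op 0.0441 F [ 6.9  0.3 -1.7]
[[-0.173  0.985  0.002]
 [ 0.985  0.173  0.   ]
 [-0.     0.002 -1.   ]]
q [-0.42  0.42  1.57  0.    1.16 -0.59]
[ 0.04411183 -0.55761975  0.50665901]
```

Call:
carry_out(
  deltas=[1, 0, 0, -0.2, 0, 0, 0, 1, 0, 0, -0.12, 0, 0, 0, 1, 0, 0, 0, 0, 0, 0, 1, 0, 0, 0, 0, 0, 0],
)

```text
time_s: 29.08
ee_pos: [0.5732, -0.1805, 0.265]
ee_rot: [0.0, 0.643, 0.766, 0.001]
wrist_force: [7.0, -0.2, -3.4]
opening: 0.044
```

```bash
python3 - <<'E'
from h import *
info()
for n in ['side','scene']:
    p,d=robot.capture(n); b=(210,150,350,290) if n=='side' else (130,170,270,290)
    cv2.imwrite(f'pics/{n}18.png',cv2.resize(p[:,:,::-1][b[1]:b[3],b[0]:b[2]],None,fx=4,fy=4,interpolation=cv2.INTER_CUBIC))
info()
E
```

```text
t 29.08 pos [ 0.5732 -0.1805  0.265 ] op 0.044 F [ 7.  -0.2 -3.4]
[[-0.173  0.985  0.001]
 [ 0.985  0.173  0.001]
 [ 0.     0.002 -1.   ]]
q [-0.42  0.41  1.56  0.    1.17 -0.59]
t 29.18 pos [ 0.5732 -0.1805  0.2649] op 0.0439 F [ 6.6 -0.7 -3.1]
[[-0.173  0.985  0.001]
 [ 0.985  0.173  0.001]
 [ 0.     0.001 -1.   ]]
q [-0.42  0.41  1.56  0.    1.17 -0.59]
```

View pics/side18.png

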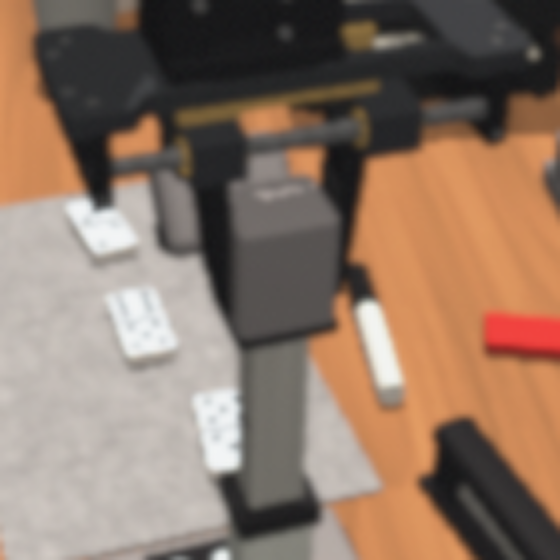

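View pics/scene18.png

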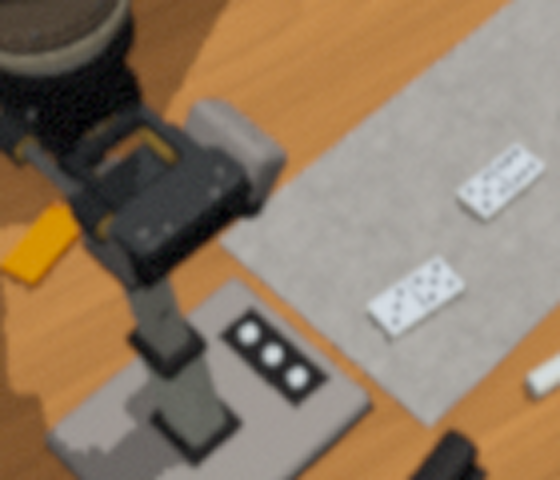

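The mast is out and the grip has come up with the fingers, by 97.7 mm so far. I'll nudge up to the end stop, watching the force.

Call:
carry_out(
  deltas=[1, 0, 0, -0.06, 0, 0, 0, 1, 0, 0, 0, 0, 0, 0, 1, 0, 0, 0, 0, 0, 0],
)

```text
time_s: 29.43
ee_pos: [0.5732, -0.1805, 0.2664]
ee_rot: [0.0, 0.643, 0.766, 0.001]
wrist_force: [5.8, 0.3, -3.3]
opening: 0.0436
```

Call:
carry_out(
  deltas=[1, 0, 0, -0.06, 0, 0, 0, 1, 0, 0, 0, 0, 0, 0, 1, 0, 0, 0, 0, 0, 0],
)

```text
time_s: 29.68
ee_pos: [0.5732, -0.1805, 0.2673]
ee_rot: [0.0, 0.643, 0.766, 0.001]
wrist_force: [6.5, 0.3, -8.0]
opening: 0.0439
```

It is at the stop: 100 mm of rise and the downward force has jumped to 8 N. I'll let it settle, then make the last checks.

Call:
carry_out(
  deltas=[1, 0, 0, 0, 0, 0, 0, 1, 0, 0, 0, 0, 0, 0, 1, 0, 0, 0, 0, 0, 0, 1, 0, 0, 0, 0, 0, 0, 1, 0, 0, 0, 0, 0, 0, 1, 0, 0, 0, 0, 0, 0],
)

```text
time_s: 30.18
ee_pos: [0.5732, -0.1805, 0.2673]
ee_rot: [0.0, 0.643, 0.766, 0.001]
wrist_force: [7.3, 0.5, -7.8]
opening: 0.044
```

```bash
python3 - <<'E'
from h import *
info()
p,d=robot.capture('wrist'); cv2.imwrite('pics/w19.png',p[:,:,::-1])
p,d=robot.capture('scene'); cv2.imwrite('pics/s19.png',p[:,:,::-1])
info()
E
```

```text
t 30.18 pos [ 0.5732 -0.1805  0.2673] op 0.044 F [ 7.3  0.5 -7.8]
[[-0.173  0.985  0.001]
 [ 0.985  0.173  0.001]
 [ 0.001  0.001 -1.   ]]
q [-0.42  0.41  1.55  0.    1.18 -0.59]
t 30.28 pos [ 0.5732 -0.1805  0.2673] op 0.0444 F [ 8.  -0.7 -7.4]
[[-0.173  0.985  0.001]
 [ 0.985  0.173  0.001]
 [ 0.001  0.001 -1.   ]]
q [-0.42  0.41  1.55  0.    1.18 -0.59]
```

View pics/w19.png

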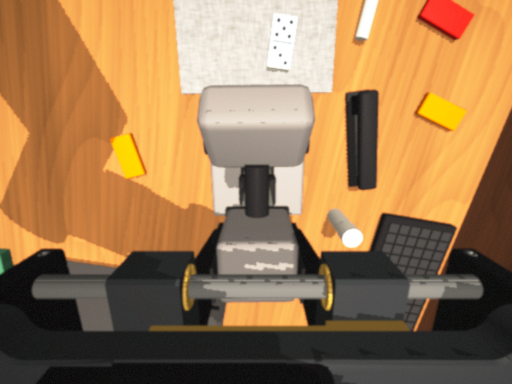

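View pics/s19.png

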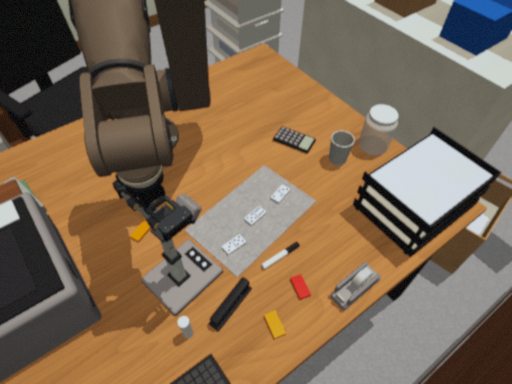

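The domino lies spots up at (283,42) in the wrist view. The grip is held at (258,245) with the fingers flush on it. The other items look unmoved in the scene view. Handing in.

```bash
python3 - <<'E'
from rig import robot
print(robot.job_done())
E
```

```text
the job is handed in; nothing more can be done
None
```

The job is handed in at about 30 s of the 70 s allowed; no verdict was reported.

- **Domino:** I turned it over in two 90° steps, gripping it by its ends and standing it on its long edge in between. I set it down on the mat before letting go each time. The pictures show it lying flat with its spots (five and three) up.
- **Camera:** I squeezed the grip at 40 N and pulled it straight up 100 mm. The opening of about 44 mm means the button is about 7 mm in. The pull reached the end stop, where the downward force rose from 3 to 8 N. The arm is still holding it there.
- **Other items:** In the last pictures the other dominoes, the look-alike tiles and the rest of the desk look unmoved. I judged this by eye and did not measure it.
- **What did not go smoothly:** The wrist ran close to a singularity in each tilt of the domino, so the tool drifted up to about 3 cm sideways in the air. I corrected this before each placing. My camera estimates of the grip's position differed by up to 1 cm. I used the value most of them agreed on, and about 7 N of side force remained at the end.

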